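# Store the wafer shippers in the dry box and renew its desiccant

## Task

Put the round white wafer shippers that lie on the drain tray away in the dry box: slide its sash open all the way, lay every shipper flat on the chamber shelf side by side, and slide the sash fully shut again; the sash is sticky and jams when one end gets ahead, so work it by its two knobs in turn, a little at each end. Only then, so that room air does not spend it, renew the desiccant: pull the drawer out to its stop, lay the aluminium cartridge flat in it with the grip up and push the drawer fully home. Leave the petri dish, the filter and the tape roll where they are.

Things in the scene. Friction and masses are not known exactly. Their poses are not given: they have to be found in the camera images.
- drybox: the dry box, fixed: a low grey bench unit 287 mm deep (x), 270 wide (y), 73 high; origin under its centre at bench level; x points from its front (drawer side) to its back, y to its left, z up. Front face at x = -0.1435; on top, front to back: front rail 8 mm thick (top z 0.070), open chamber, and from x = 0.0365 a fixed bonnet with a dial gauge (tops z 0.073 and 0.081)
- chamber (a point): centre of the chamber's bare perforated steel shelf, on its upper face, 48 mm over the bench; axes as the dry box. The shelf is 116 mm (x) by 206 mm (y) between its walls: up to three shippers lie side by side along y, some 64 mm apart. Its walls rise 12 to 22 mm; the sash passes 14 mm above it, so stacked shippers would stop it
- sash_c (a point): centre of the sash, a clear plate 160 mm (x) by 230 (y) in a thin metal frame, upper face 66.5 mm over the bench, sliding in x of the dry box under side lips (tops 73 mm over the bench, inner edges y = +-0.110) and the bonnet; 0.7 kg, drags 3 to 6 N. Loose in its track: pushed at one knob it swings about the other end, and jams with one knob about 25 mm ahead until the other is brought up
- knob_left (a point): centre of the sash's left (+y) knob: upright, round, black, 22 mm across, from the plate to 94 mm over the bench (this point 80.5 mm). It stands 14 mm behind the sash's front edge. In the dry box frame both knobs read x = -0.1215 when the sash is fully shut against the front rail (it starts a little ajar) and x = -0.0085 when fully open at its back stop; y = +-0.090
- knob_right (a point): centre of the sash's right (-y) knob, otherwise as the left one
- drawer (a joint): the desiccant drawer low in the dry box's front: 0 = closed, 0.066 m = out at its stop (towards -x of the dry box); stays where it is left, 1.5 N to move; starts shut or a few mm open
- drawer_bar (a point): middle of the drawer's straight handle: a round steel bar 9 mm thick, 90 mm long in y, 34 mm over the bench, standing 33 mm off the drawer's front (28 mm clear gap behind it); moves with the drawer; axes as the dry box
- drawer_seat (a point): centre of the drawer's inner floor, 10 mm over the bench; moves with the drawer; axes as the dry box. Inside it is 54 mm (x) by 112 (y), with walls 12 mm high, the front panel ending 42.5 mm over the bench. Only at the stop is the whole inside clear of the box, whose front rail overhangs at 44 mm over the bench
- cartridge_c (a point): desiccant cartridge on the drain tray (surface 6 mm over the bench): flat perforated aluminium can 44 mm (its x) by 96 (its y) by 16, round sight window near its +y end; upright grip in the middle of its top, 12 mm thick (y), 30 long (x), 16 high; 32 mm high in all; 0.12 kg. Point at its centre, 16 mm over its underside; z up as it lies
- shipper_a_c (a point): flat round white wafer shipper, 58 mm across, 11 mm thick, 35 g, lying on the drain tray right of the dry box (surface 6 mm over the bench); point at the centre of the round, half-way up; a tab (18 mm wide, 3 thick) sticks out of its rim on its -x side to 36 mm from the centre; z up as it lies. May be absent
- shipper_b_c (a point): flat round white wafer shipper, 58 mm across, 11 mm thick, 35 g, lying on the drain tray right of the dry box (surface 6 mm over the bench); point at the centre of the round, half-way up; a tab (18 mm wide, 3 thick) sticks out of its rim on its -x side to 36 mm from the centre; z up as it lies. May be absent
- shipper_c_c (a point): flat round white wafer shipper, 58 mm across, 11 mm thick, 35 g, lying on the drain tray right of the dry box (surface 6 mm over the bench); point at the centre of the round, half-way up; a tab (18 mm wide, 3 thick) sticks out of its rim on its -x side to 36 mm from the centre; z up as it lies. May be absent
- petri_dish_c (a point): bystander: covered clear dish, 60 mm across, 15 mm high, on the bench to the left in front of the dry box; point at its middle 7 mm over its underside
- uv_filter_c (a point): bystander: black-rimmed round glass filter, 48 mm across, 9 mm high, on the bench to the right in front of the dry box; point at its middle 7 mm over its underside
- tape_roll_c (a point): bystander: roll of blue clean-room tape lying flat on the drain tray, 69 mm across, 19 mm high, beside the back of the dry box; point in its middle 7 mm over its underside

How it is judged:
By the outcome, as a careful person would: the job done as asked, in the order asked, and still so for the second after the job is handed in, with the robot touching nothing.
Of shipper_a, shipper_b, shipper_c only 2 to 3 are there at a start; the rules pass over those that are not, and their reading is None.
At some moment in a run one of shipper_a, shipper_b, shipper_c, cartridge may be knocked a few centimetres aside while the robot is not near it.
Once in a run the grip may slacken for a moment while it holds something.
It also fails if it takes over 210 s, if anything falls off the work surface, if the arm or the gripper's body presses on something with over 40 N, if the wrist force passes 120 N, or if a joint passes its speed limit or range.

## Robot

A 7-joint arm with a two-finger parallel gripper is mounted at the origin on a cart in front of the work surface, level with it; the furniture and walls round the work are solid. World frame = base frame: x ahead of the robot, y to its left, z up, the work surface at z = 0. Lengths are in m, angles in rad, forces in N, time in s.
With the tool pointing down it reaches from about 0.4 to 0.85 m from the base axis. Payload 4.5 kg.
Tool frame: the origin (TCP) lies at the very end of the fingers, on their centre line; the grasp point (between the pads) lies 19 mm behind it; z points along the fingers, y is the line along which they close (so a half turn about z gives the same grasp; the last joint's range is limited). The gripper opens to 88 mm and grips with 3 to 60 N. Pads are 18 mm wide; open, the fingers measure 123 mm over their backs; the gripper's body (75 mm by 187 mm) begins 45 mm behind the grasp point.
Start: joints at [1.229, 0.689, -0.195, 1.565, 0.157, 0.902, -0.215], TCP at [0.229, -0.581, 0.239] pointing down, gripper open.
Joint ranges: [-3.01, 3.01], [-0.46, 2.08], [-1.47, 1.51], [0.13, 2.56], [-1, 4.14], [0.04, 2.09], [-2.66, 2.66]. Speed limits (rad/s): [2.57, 2.57, 3.14, 3.14, 3.14, 3.14, 3.14].

## Interface

Orientations are given as a rotation vector (axis times angle).
In Python, from station import status, snapshot, calibration, sign_off gives the robot as it stands.
- The arm moves only by the tool servo_tool, never from a script. Its argument "steps" is a list of rows, each an object of numbers: "ax", "ay", "az": the turn, a rotation vector about the tool's x, y, z in rad; "x", "y", "z": the shift along the tool's x, y, z in mm; "hand": the gripper command: -1 is shut, 1 is fully open, values between are in proportion. In form: [{"ax": .., "ay": .., "az": .., "x": .., "y": .., "z": .., "hand": ..}, ...]. A call has exactly 8 rows; each row is the pose to reach, as a shift and turn from the pose commanded when the call began, along the tool's axes at that moment; what a row does not reach only later rows make up. A row lasts 1/10 s, in which the tool goes at most 50 mm and 8.59 degrees, less where a joint would pass 70% of its speed; a pose out of reach is approached as far as the arm can. A call with a gripper value outside its range is refused whole. The fingers move at their own pace and stop on an object; "squeeze" is the grip in N (left out, the last holds). Time passes only in rows, so rows that repeat a pose let the fingers close, or fill a call up. It gives the time, the measured TCP pose, the force, the opening and the grip force at its end, in the units of the state.
- status.get_obs(): the state, without advancing time (a new reading comes with each control period).
- snapshot(name): name is "side" or "top" or "wrist"; returns the picture (480x640x3 uint8, red, green, blue); there is no depth.
- calibration(name): a dict with "camera_matrix" (3x3 intrinsics, pixels), "R" (3x3) and "t" (3): a world point X has camera coordinates R X + t. Camera axes: x right, y down, z forward; pixel columns grow to the right and rows downward; lengths in m; the calibration is good to about 2 mm. A picture is of the moment at which its call begins: read the wrist's pose just before it. calibration takes no time and is no camera call; for the wrist camera it gives the pose at the moment of the call.
- sign_off(): hands the job in; it is judged then, once.
The state is a dict: "time_s": time; "joint_positions": joint angles; "joint_vel": joint speeds; "joint_efforts": joint torques, N m; "position": TCP position; "eef_rot": TCP orientation; "ft_force": force on the tool from outside, world axes, zero at the start; "moment": the same for the moment, N m; "opening": finger opening in m; "grasp_force": force on a finger pad.
Only numpy, scipy, OpenCV 4.12 (cv2) and the standard library are available. Lean on these libraries where they do the work, as an engineer would, in place of code of your own. Each camera call takes 0.05 s, during which the arm holds its last target. There are 200 camera calls.

## Working session

There is one attempt and no reset: what is moved stays moved. The work goes in short steps, Python scripts to look and compute and a tool call to move; the robot and the scene stay as the last step left them, time stands still between calls to the robot, and variables do not carry over. Pictures are saved under pics/ and viewed, at most 18 in all, crops included, and the job is handed in when it is done.

Besides the shell and the picture viewer there is one more tool, called after "Call:" by a JSON object that holds its "name" and its "arguments", one argument or row to a line. servo_tool: Moves the arm, as the interface text tells. Its arguments: {"type":"object","properties":{"steps":{"type":"array","items":{"type":"object","properties":{"ax":{"type":"number"},"ay":{"type":"number"},"az":{"type":"number"},"x":{"type":"number"},"y":{"type":"number"},"z":{"type":"number"},"hand":{"type":"number"}}}},"squeeze":{"type":"number"}},"required":["steps"]}

```bash
ls; mkdir -p pics; python3 - <<'E'
from station import status,snapshot,calibration
import cv2
o=status.get_obs();print(o)
for n in("top","side"):
    cv2.imwrite(f"pics/{n}0.png",snapshot(n)[:,:,::-1]);print(n,calibration(n))
E
```

```text
pics
{'time_s': 0.0, 'joint_positions': array([ 1.228783  ,  0.68995583, -0.19451091,  1.56633928,  0.15727907,
        0.90247247, -0.2151074 ]), 'joint_vel': array([ 0.0016532 , -0.00151964,  0.00115218,  0.00073498, -0.00092018,
       -0.00022916, -0.00106781]), 'joint_efforts': array([ 4.61550972e-04, -5.27552640e+01, -1.26681738e+00, -1.53428060e+01,
       -5.26869670e-02,  6.64673396e-03,  1.51460144e-04]), 'position': array([ 0.22912354, -0.58081887,  0.23792877]), 'eef_rot': array([-3.08457525e+00, -5.86629391e-01,  6.99629153e-04]), 'ft_force': array([ 0.55360036,  0.36942813, -0.16627627]), 'moment': array([ 0.05606848,  0.00549448, -0.01212108]), 'grasp_force': 0.0, 'opening': 0.08824099982579511}
top {'camera_matrix': array([[588.10957044,   0.        , 320.47058791],
       [  0.        , 588.10957044, 242.75667208],
       [  0.        ,   0.        ,   1.        ]]), 'R': array([[-2.41064021e-02, -9.99709217e-01,  6.03174460e-04],
       [-9.91793516e-01,  2.38397421e-02, -1.25607680e-01],
       [ 1.25556776e-01, -3.62617375e-03, -9.92079809e-01]]), 't': array([-0.00625054,  0.58438092,  1.32690755])}
side {'camera_matrix': array([[544.76216885,   0.        , 323.43128012],
       [  0.        , 544.76216885, 239.62943371],
       [  0.        ,   0.        ,   1.        ]]), 'R': array([[ 0.99997775,  0.00645906, -0.00166503],
       [ 0.00282509, -0.63624707, -0.77148019],
       [-0.00604241,  0.77145832, -0.63625116]]), 't': array([-0.58900895,  0.06479753,  1.47775177])}
```

View pics/top0.png

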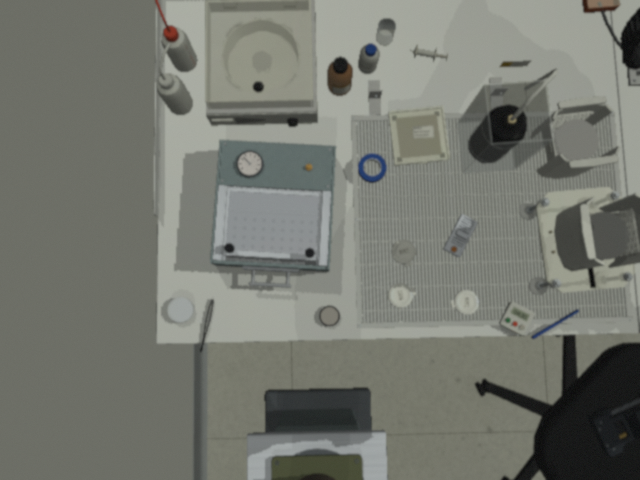

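View pics/side0.png

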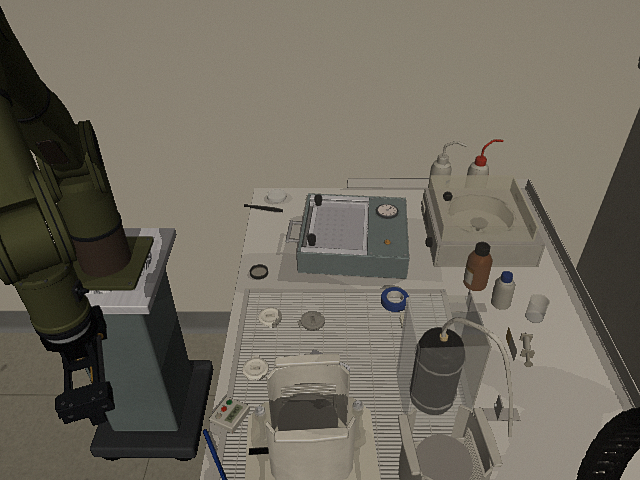

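The top picture shows the dry box at about (275,207), with knobs at (229,248) and (309,253). White shippers lie at (402,296) and (466,301), a grey disc at (403,252) and the cartridge at (460,235). The side picture shows the same things, and there the disc looks grey like a drain grate. Next I'll measure positions.

```bash
cat > h.py <<'E'
import numpy as np,cv2
from station import status,snapshot,calibration
from scipy.spatial.transform import Rotation as Ro
def ray(c,uv,z):
    K,R,t=c["camera_matrix"],c["R"],c["t"]
    d=R.T@np.linalg.solve(K,np.array([uv[0],uv[1],1.])); o=-R.T@t
    return o+d*(z-o[2])/d[2]
def proj(c,P):
    p=c["camera_matrix"]@(c["R"]@np.asarray(P,float)+c["t"]); return p[:2]/p[2]
def blobs(mask,amin,amax):
    n,l,s,cc=cv2.connectedComponentsWithStats(mask.astype(np.uint8))
    return [(np.round(cc[i],1),s[i]) for i in range(1,n) if amin<s[i,4]<amax]
def shot(n,f):
    c=calibration(n);im=snapshot(n);cv2.imwrite(f"pics/{f}.png",im[:,:,::-1]);return c,im
def togo(P,yaw=None):
    """shift in tool axes (mm) from present TCP to P"""
    o=status.get_obs();R=Ro.from_rotvec(o["eef_rot"])
    return np.round(R.inv().apply(np.asarray(P)-o["position"])*1000,1)
E
python3 - <<'E'
from h import *
im=cv2.imread("pics/top0.png");c=calibration("top")
g=im.max(2).astype(int);mn=im.min(2)
for b in blobs((g<60)[:320,:360],20,400): print("dark",b,ray(c,b[0],.094))
for b in blobs((mn>205),80,900):print("white",b,ray(c,b[0],.017))
cv2.imwrite("pics/crop.png",np.hstack([cv2.resize(im[130:300,200:345],None,fx=3,fy=3,interpolation=2),cv2.resize(im[205:323,380:500],None,fx=3,fy=510/118,interpolation=2)]))
E
```

```text
dark (array([339.7,  65.8]), array([332,  58,  16,  16, 196], dtype=int32)) [ 0.98748506 -0.07441967  0.094     ]
dark (array([257.9,  86.5]), array([254,  83,   9,   8,  60], dtype=int32)) [0.94213654 0.11492071 0.094     ]
dark (array([335.1,  86.1]), array([330,  83,  14,   9,  54], dtype=int32)) [ 0.93886177 -0.06247002  0.094     ]
dark (array([248. , 119.8]), array([235, 117,  31,   6, 134], dtype=int32)) [0.86343932 0.13834762 0.094     ]
dark (array([292.2, 120.7]), array([286, 117,  13,   9,  90], dtype=int32)) [0.85890474 0.03759139 0.094     ]
dark (array([228.7, 247.7]), array([225, 244,   8,   8,  50], dtype=int32)) [0.57066988 0.18368277 0.094     ]
dark (array([309.3, 252.5]), array([306, 249,   8,   8,  48], dtype=int32)) [0.55566339 0.00516948 0.094     ]
```

View pics/crop.png

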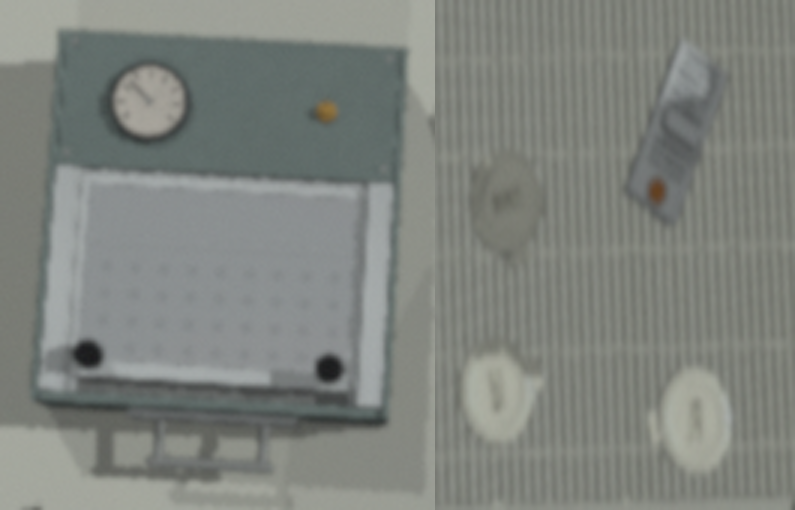

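The crop shows the grey disc has a tab and a logo like the white ones, so I need a closer look at it. Box corners in full-image pixels are (220,140), (335.3,146), (328.3,270.7) and (212,263.3).

```bash
python3 - <<'E'
from h import *
im=cv2.imread("pics/top0.png");c=calibration("top")
bl,br=[ray(c,p,.073)[:2] for p in((220,140),(335.3,146))]
fr,fl=[ray(c,p,.070)[:2] for p in((328.3,270.7),(212,263.3))]
print(bl,br,fr,fl,(bl+br+fr+fl)/4)
y=(bl-br)+(fl-fr);x=(bl-fl)+(br-fr)
print(np.arctan2(-y[0],y[1]),np.arctan2(x[1],x[0]),np.linalg.norm(y)/2,np.linalg.norm(x)/2)
f=lambda u,v:(380+(u-435)/3,205+v*118/510)
for n,p,z in(("A",f(497,397),.017),("Atab",f(537,383),.012),("B",f(696,420),.017),("Btab",f(655,428),.012),("G",f(507,200),.017),("Gtab",f(510,262),.012),("cart",f(675,130),.03),("cart1",f(700,45),.022),("window",f(657,191),.022)):
  print(n,np.round(p,1),ray(c,p,z)[:2]); u,v=map(int,p);print(im[v,u])
E
```

```text
[0.82401622 0.20584861] [ 0.80340093 -0.05977234] [ 0.5161273 -0.0362657] [0.53911894 0.22512063] [0.67066585 0.0837328 ]
-0.08255639858768969 -0.07462668128958101 0.26440416256787463 0.286883930156594
A [400.7 296.9] [ 0.45529034 -0.20381147]
[133 146 145]
Atab [414.  293.6] [ 0.46222918 -0.23595047]
[153 164 161]
B [467.  302.2] [ 0.43926636 -0.35739903]
[129 141 140]
Btab [453.3 304. ] [ 0.43584049 -0.32655375]
[147 158 156]
G [404.  251.3] [ 0.56169821 -0.21603735]
[ 97 106 104]
Gtab [405.  265.6] [ 0.52828881 -0.21769517]
[110 118 116]
cart [460.  235.1] [ 0.59516477 -0.34645616]
[105 105 102]
cart1 [468.3 215.4] [ 0.64255119 -0.37058043]
[122 128 127]
window [454.  249.2] [ 0.56324356 -0.3325591 ]
[35 65 98]
```

Call:
{"name": "servo_tool", "arguments": {
  "steps": [
    {"x": 344, "y": -188, "z": -60, "az": 0.455, "hand": 1},
    {"x": 344, "y": -188, "z": -60, "az": 0.455, "hand": 1},
    {"x": 344, "y": -188, "z": -60, "az": 0.455, "hand": 1},
    {"x": 344, "y": -188, "z": -60, "az": 0.455, "hand": 1},
    {"x": 344, "y": -188, "z": -60, "az": 0.455, "hand": 1},
    {"x": 344, "y": -188, "z": -60, "az": 0.455, "hand": 1},
    {"x": 344, "y": -188, "z": -60, "az": 0.455, "hand": 1},
    {"x": 344, "y": -188, "z": -60, "az": 0.455, "hand": 1}
  ]
}}

```text
$.steps[0]: bad value
```

```bash
python3 - <<'E'
from h import *
o=status.get_obs();print(o["position"],o["eef_rot"])
c,im=shot("wrist","w1");print(c)
np.save("w1.npy",c,allow_pickle=True)
E
```

```text
[ 0.229163   -0.58088836  0.23801383] [-3.08474706e+00 -5.86692352e-01  5.89612759e-04]
{'camera_matrix': array([[360.74009801,   0.        , 314.70830072],
       [  0.        , 360.74009801, 240.76728797],
       [  0.        ,   0.        ,   1.        ]]), 'R': array([[ 0.36730875, -0.93009515, -0.00270156],
       [-0.88164545, -0.34909756,  0.31754084],
       [-0.2962863 , -0.11425371, -0.94824075]]), 't': array([-0.62398751, -0.04409483,  0.39249313])}
```

View pics/w1.png

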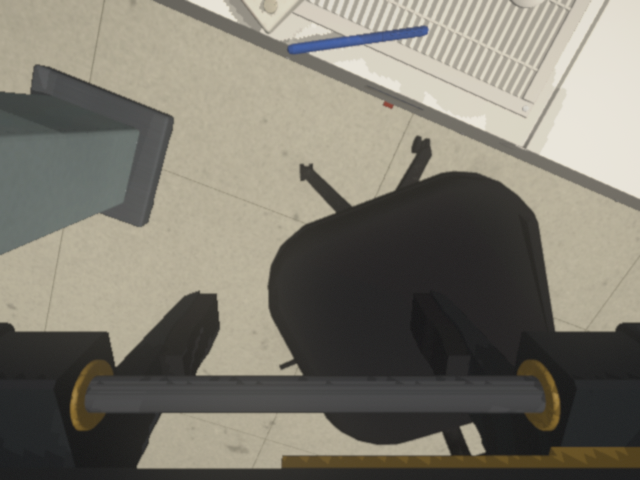

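The move was refused, so the picture shows only the floor and the chair. I'll resend with full rows.

Call:
{"name": "servo_tool", "arguments": {
  "steps": [
    {"ax": 0, "ay": 0, "az": 0.06, "x": 43, "y": -24, "z": -10, "hand": 1},
    {"ax": 0, "ay": 0, "az": 0.12, "x": 86, "y": -47, "z": -20, "hand": 1},
    {"ax": 0, "ay": 0, "az": 0.18, "x": 129, "y": -70, "z": -30, "hand": 1},
    {"ax": 0, "ay": 0, "az": 0.24, "x": 172, "y": -94, "z": -40, "hand": 1},
    {"ax": 0, "ay": 0, "az": 0.3, "x": 215, "y": -118, "z": -50, "hand": 1},
    {"ax": 0, "ay": 0, "az": 0.36, "x": 258, "y": -141, "z": -60, "hand": 1},
    {"ax": 0, "ay": 0, "az": 0.41, "x": 301, "y": -165, "z": -60, "hand": 1},
    {"ax": 0, "ay": 0, "az": 0.455, "x": 344, "y": -188, "z": -60, "hand": 1}
  ]
}}

```text
time_s: 0.95
position: [0.4815, -0.2785, 0.299]
eef_rot: [3.139, -0.127, 0.001]
ft_force: [0.8, -0.3, 0.6]
opening: 0.0877
grasp_force: 0.0
```

```bash
python3 - <<'E'
from h import *
o=status.get_obs();print(o["position"],o["eef_rot"])
c,im=shot("wrist","w2")
for n,p in (("A",(.455,-.204,.012)),("B",(.439,-.357,.012)),("G",(.562,-.216,.012)),("cart",(.6,-.35,.022))): print(n,proj(c,p))
np.save("w2.npy",c,allow_pickle=True)
E
```

```text
[ 0.48145965 -0.2784522   0.29904179] [ 3.13874909e+00 -1.27247056e-01  7.08421347e-04]
A [256.79353948 218.08744729]
B [380.51725826 220.91423633]
G [254.91063634 127.22597844]
cart [372.17338998  80.03402551]
```

View pics/w2.png

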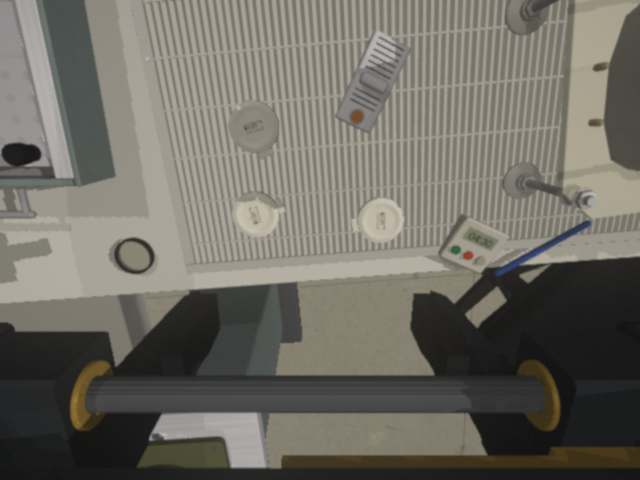

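The wrist picture shows white shippers at (257,215) and (380,220), the grey tabbed disc at (254,127) and the cartridge at (373,82) with its window at (357,117). I'll measure the grey disc's size against the white ones.

```bash
python3 - <<'E'
from h import *
im=cv2.imread("pics/w2.png");c=np.load("w2.npy",allow_pickle=True).item()
print("cam",-c["R"].T@c["t"])
big=[]
for n,(u,v) in dict(A=(257,215),B=(380,220),G=(254,127)).items():
    print(n,im[v-15,u],im[v+12,u-6],im[v,u+16])
    big.append(cv2.resize(im[v-35:v+35,u-35:u+35],(260,260),interpolation=2))
cv2.imwrite("pics/disc.png",np.hstack(big))
hsv=cv2.cvtColor(im,cv2.COLOR_BGR2HSV)
W=(im.min(2)>165).astype(np.uint8)
for (u,v) in((257,215),(380,220)):
    m=np.zeros_like(W);m[v-32:v+32,u-32:u+32]=W[v-32:v+32,u-32:u+32]
    m=cv2.morphologyEx(m,cv2.MORPH_OPEN,np.ones((5,5)));m=cv2.morphologyEx(m,cv2.MORPH_OPEN,cv2.getStructuringElement(2,(17,17)))
    cs=max(cv2.findContours(m,0,1)[0],key=cv2.contourArea);e=cv2.fitEllipse(cs);print(e,ray(c,e[0],.015))
E
```

```text
cam [ 0.56426964 -0.28532606  0.44557864]
A [155 170 177] [170 187 193] [160 175 181]
B [160 176 182] [169 186 193] [156 171 178]
G [124 136 141] [121 133 139] [121 133 137]Traceback (most recent call last):
  File "<stdin>", line 14, in <module>
ValueError: max() iterable argument is empty
```

View pics/disc.png

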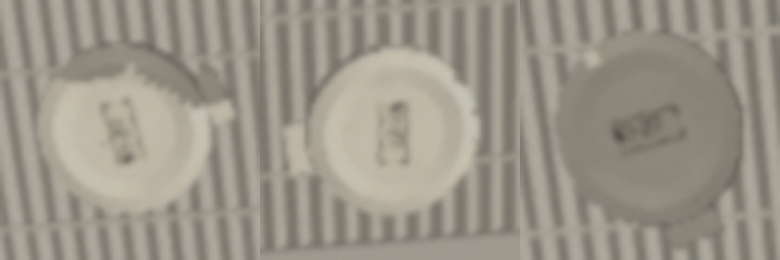

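The third disc is a white shipper lying in shadow: A has a shadow edge across it, and the grey one has a lit spot on its rim. So there are three shippers. The tool axes now line up with the box, so I'll go to the right knob with the fingers shut.

Call:
{"name": "servo_tool", "arguments": {
  "steps": [
    {"ax": 0, "ay": 0, "az": 0, "x": 2, "y": -40, "z": 15, "hand": -1},
    {"ax": 0, "ay": 0, "az": 0, "x": 4, "y": -80, "z": 30, "hand": -1},
    {"ax": 0, "ay": 0, "az": 0, "x": 6, "y": -120, "z": 50, "hand": -1},
    {"ax": 0, "ay": 0, "az": 0, "x": 8, "y": -160, "z": 70, "hand": -1},
    {"ax": 0, "ay": 0, "az": 0, "x": 10, "y": -200, "z": 90, "hand": -1},
    {"ax": 0, "ay": 0, "az": 0, "x": 11, "y": -235, "z": 110, "hand": -1},
    {"ax": 0, "ay": 0, "az": 0, "x": 11, "y": -265, "z": 130, "hand": -1},
    {"ax": 0, "ay": 0, "az": 0, "x": 11, "y": -289, "z": 145, "hand": -1}
  ]
}}

```text
time_s: 1.8
position: [0.5138, 0.0092, 0.1524]
eef_rot: [-3.139, 0.121, 0.002]
ft_force: [-0.5, 0.4, 0.1]
opening: 0.0265
grasp_force: 0.0
```

```bash
python3 - <<'E'
from h import *
o=status.get_obs();print(o["position"],o["eef_rot"],o["opening"])
c=np.load("w2.npy",allow_pickle=True).item()
for n,p,q in(("A",(255.7,213.7),(281.3,210.2)),("B",(381.4,220),(355,224.9)),("G",(254,127),(265.4,153.5))):
    P=ray(c,p,.015);Q=ray(c,q,.0115);print(n,P[:2],"tab deg",np.degrees(np.arctan2(*(Q-P)[1::-1])))
print("cart",ray(c,(373.7,80.5),.022),"win",ray(c,(357,117),.022))
E
```

```text
[0.51376012 0.00915524 0.15242844] [-3.13869526e+00  1.20596236e-01  2.04694522e-03] 0.02645757206065754
A [ 0.46138787 -0.20395579] tab deg -88.12189534448945
B [ 0.44094955 -0.35761719] tab deg 98.23081611197951
G [ 0.56234301 -0.21547872] tab deg -163.93102507604468
cart [ 0.59940585 -0.35162585  0.022     ] win [ 0.5636565  -0.33206423  0.022     ]
```

Call:
{"name": "servo_tool", "arguments": {
  "steps": [
    {"ax": 0, "ay": 0, "az": 0, "x": 0, "y": 0, "z": 25, "hand": -1},
    {"ax": 0, "ay": 0, "az": 0, "x": 0, "y": 0, "z": 50, "hand": -1},
    {"ax": 0, "ay": 0, "az": 0, "x": 0, "y": 0, "z": 70, "hand": -1},
    {"ax": 0, "ay": 0, "az": 0, "x": 0, "y": 0, "z": 75, "hand": -1},
    {"ax": 0, "ay": 0, "az": 0, "x": 0, "y": 0, "z": 75, "hand": -1},
    {"ax": 0, "ay": 0, "az": 0, "x": 12, "y": 0, "z": 75, "hand": -1},
    {"ax": 0, "ay": 0, "az": 0, "x": 22, "y": 0, "z": 75, "hand": -1},
    {"ax": 0, "ay": 0, "az": 0, "x": 30, "y": 0, "z": 75, "hand": -1}
  ]
}}

```text
time_s: 2.6
position: [0.5412, 0.004, 0.0794]
eef_rot: [3.138, -0.125, -0.011]
ft_force: [-11.4, -0.3, 8.8]
opening: 0.0007
grasp_force: 5.5
```

```bash
python3 - <<'E'
from h import *
o=status.get_obs();print(o["position"],o["ft_force"])
c=calibration("top")
im=snapshot("top");cv2.imwrite("pics/p1.png",im)
for b in blobs((im.max(2)<60)[220:270,210:330],20,400): print(b[0]+[210,220],ray(c,b[0]+[210,220],.094))
E
```

```text
[0.54119926 0.00399655 0.07941833] [-11.44090733  -0.2701776    8.80621318]
[319.2 222.1] [ 0.62333261 -0.01839101  0.094     ]
[229.2 247.5] [0.57109006 0.18257195 0.094     ]
```

Call:
{"name": "servo_tool", "arguments": {
  "steps": [
    {"ax": 0, "ay": 0, "az": 0, "x": 4, "y": 0, "z": 0, "hand": -1},
    {"ax": 0, "ay": 0, "az": 0, "x": 8, "y": 0, "z": 0, "hand": -1},
    {"ax": 0, "ay": 0, "az": 0, "x": 12, "y": 0, "z": 0, "hand": -1},
    {"ax": 0, "ay": 0, "az": 0, "x": 12, "y": 0, "z": 0, "hand": -1},
    {"ax": 0, "ay": 0, "az": 0, "x": -15, "y": 0, "z": 0, "hand": -1},
    {"ax": 0, "ay": 0, "az": 0, "x": -40, "y": -40, "z": 0, "hand": -1},
    {"ax": 0, "ay": 0, "az": 0, "x": -40, "y": -85, "z": 0, "hand": -1},
    {"ax": 0, "ay": 0, "az": 0, "x": -40, "y": -130, "z": 0, "hand": -1}
  ]
}}

```text
time_s: 3.45
position: [0.515, 0.1385, 0.0796]
eef_rot: [-3.139, 0.127, -0.002]
ft_force: [1.3, 0.4, -0.8]
opening: 0.0004
grasp_force: 0.0
```

Call:
{"name": "servo_tool", "arguments": {
  "steps": [
    {"ax": 0, "ay": 0, "az": 0, "x": 0, "y": -45, "z": 0, "hand": -1},
    {"ax": 0, "ay": 0, "az": 0, "x": 0, "y": -50, "z": 0, "hand": -1},
    {"ax": 0, "ay": 0, "az": 0, "x": 0, "y": -50, "z": 0, "hand": -1},
    {"ax": 0, "ay": 0, "az": 0, "x": 15, "y": -50, "z": 0, "hand": -1},
    {"ax": 0, "ay": 0, "az": 0, "x": 30, "y": -50, "z": 0, "hand": -1},
    {"ax": 0, "ay": 0, "az": 0, "x": 40, "y": -50, "z": 0, "hand": -1},
    {"ax": 0, "ay": 0, "az": 0, "x": 48, "y": -50, "z": 0, "hand": -1},
    {"ax": 0, "ay": 0, "az": 0, "x": 48, "y": -50, "z": 0, "hand": -1}
  ]
}}

```text
time_s: 4.25
position: [0.5642, 0.1819, 0.0787]
eef_rot: [3.138, -0.127, -0.009]
ft_force: [-5.7, 1.4, 3.9]
opening: 0.0004
grasp_force: 2.4
```

```bash
python3 - <<'E'
from h import *
o=status.get_obs();print(o["position"],o["ft_force"])
im=snapshot("top");c=calibration("top")
cv2.imwrite("pics/p2.png",cv2.resize(im[170:310,195:345,::-1],None,fx=4,fy=4))
E
```

```text
[0.56418007 0.18188694 0.07867332] [-5.71127045  1.43132754  3.87999767]
```

View pics/p2.png

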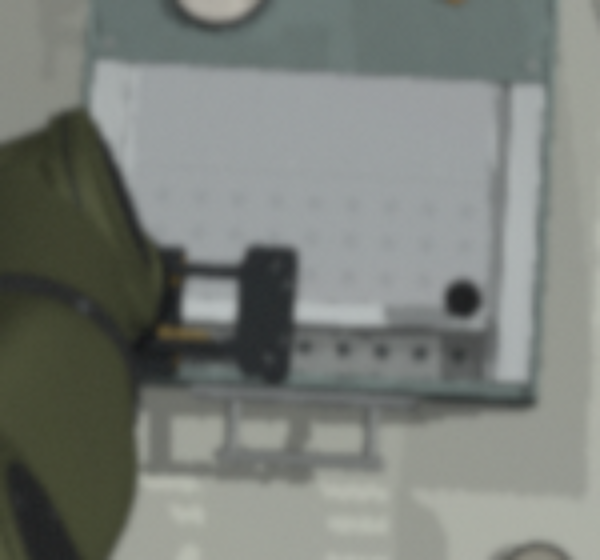

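Right knob at about (310,244) in full-image pixels, so the sash moves freely. I'll alternate between the knobs.

Call:
{"name": "servo_tool", "arguments": {
  "steps": [
    {"ax": 0, "ay": 0, "az": 0, "x": -22, "y": 0, "z": 0, "hand": -1},
    {"ax": 0, "ay": 0, "az": 0, "x": -22, "y": 40, "z": 0, "hand": -1},
    {"ax": 0, "ay": 0, "az": 0, "x": -22, "y": 85, "z": 0, "hand": -1},
    {"ax": 0, "ay": 0, "az": 0, "x": -22, "y": 130, "z": 0, "hand": -1},
    {"ax": 0, "ay": 0, "az": 0, "x": -22, "y": 170, "z": 0, "hand": -1},
    {"ax": 0, "ay": 0, "az": 0, "x": -22, "y": 180, "z": 0, "hand": -1},
    {"ax": 0, "ay": 0, "az": 0, "x": -12, "y": 180, "z": 0, "hand": -1},
    {"ax": 0, "ay": 0, "az": 0, "x": -4, "y": 180, "z": 0, "hand": -1}
  ]
}}

```text
time_s: 5.1
position: [0.5496, 0.0049, 0.079]
eef_rot: [-3.138, 0.124, -0.002]
ft_force: [0.2, 0.5, -1.1]
opening: 0.0005
grasp_force: 0.0
```

Call:
{"name": "servo_tool", "arguments": {
  "steps": [
    {"ax": 0, "ay": 0, "az": 0, "x": 5, "y": 0, "z": 0, "hand": -1},
    {"ax": 0, "ay": 0, "az": 0, "x": 10, "y": 0, "z": 0, "hand": -1},
    {"ax": 0, "ay": 0, "az": 0, "x": 16, "y": 0, "z": 0, "hand": -1},
    {"ax": 0, "ay": 0, "az": 0, "x": 22, "y": 0, "z": 0, "hand": -1},
    {"ax": 0, "ay": 0, "az": 0, "x": 22, "y": 0, "z": 0, "hand": -1},
    {"ax": 0, "ay": 0, "az": 0, "x": -18, "y": 0, "z": 0, "hand": -1},
    {"ax": 0, "ay": 0, "az": 0, "x": -18, "y": -40, "z": 0, "hand": -1},
    {"ax": 0, "ay": 0, "az": 0, "x": -18, "y": -85, "z": 0, "hand": -1}
  ]
}}

```text
time_s: 5.9
position: [0.5359, 0.0903, 0.0786]
eef_rot: [3.137, -0.128, -0.002]
ft_force: [2.1, 1.2, -0.1]
opening: 0.0003
grasp_force: 0.0
```

Call:
{"name": "servo_tool", "arguments": {
  "steps": [
    {"ax": 0, "ay": 0, "az": 0, "x": 0, "y": -45, "z": 0, "hand": -1},
    {"ax": 0, "ay": 0, "az": 0, "x": 0, "y": -90, "z": 0, "hand": -1},
    {"ax": 0, "ay": 0, "az": 0, "x": 0, "y": -95, "z": 0, "hand": -1},
    {"ax": 0, "ay": 0, "az": 0, "x": 15, "y": -95, "z": 0, "hand": -1},
    {"ax": 0, "ay": 0, "az": 0, "x": 28, "y": -95, "z": 0, "hand": -1},
    {"ax": 0, "ay": 0, "az": 0, "x": 40, "y": -95, "z": 0, "hand": -1},
    {"ax": 0, "ay": 0, "az": 0, "x": 50, "y": -95, "z": 0, "hand": -1},
    {"ax": 0, "ay": 0, "az": 0, "x": 56, "y": -95, "z": 0, "hand": -1}
  ]
}}

```text
time_s: 6.7
position: [0.5992, 0.1823, 0.0781]
eef_rot: [-3.138, 0.122, 0.004]
ft_force: [-5.7, 4.7, -0.8]
opening: 0.0001
grasp_force: 3.0
```

```bash
python3 - <<'E'
from h import *
o=status.get_obs();print(o["position"],o["ft_force"])
im=snapshot("top");c=calibration("top")
for b in blobs((im.max(2)<60)[190:270,290:330],20,400): print(b[0]+[290,190],b[1][4],ray(c,b[0]+[290,190],.094))
E
```

```text
[0.59923108 0.18230403 0.07809809] [-5.70744734  4.66354909 -0.75765907]
[311.  234.6] 43 [5.95621194e-01 5.18322384e-04 9.40000000e-02]
```

Call:
{"name": "servo_tool", "arguments": {
  "steps": [
    {"ax": 0, "ay": 0, "az": 0, "x": -26, "y": 0, "z": 0, "hand": -1},
    {"ax": 0, "ay": 0, "az": 0, "x": -26, "y": 40, "z": 0, "hand": -1},
    {"ax": 0, "ay": 0, "az": 0, "x": -26, "y": 85, "z": 0, "hand": -1},
    {"ax": 0, "ay": 0, "az": 0, "x": -26, "y": 130, "z": 0, "hand": -1},
    {"ax": 0, "ay": 0, "az": 0, "x": -26, "y": 172, "z": 0, "hand": -1},
    {"ax": 0, "ay": 0, "az": 0, "x": -26, "y": 180, "z": 0, "hand": -1},
    {"ax": 0, "ay": 0, "az": 0, "x": -16, "y": 180, "z": 0, "hand": -1},
    {"ax": 0, "ay": 0, "az": 0, "x": -8, "y": 180, "z": 0, "hand": -1}
  ]
}}

```text
time_s: 7.55
position: [0.5786, 0.0012, 0.079]
eef_rot: [3.138, -0.125, 0.001]
ft_force: [-6.9, -1.5, 6.7]
opening: 0.0004
grasp_force: 4.3
```

Call:
{"name": "servo_tool", "arguments": {
  "steps": [
    {"ax": 0, "ay": 0, "az": 0, "x": 6, "y": 0, "z": 0, "hand": -1},
    {"ax": 0, "ay": 0, "az": 0, "x": 12, "y": 0, "z": 0, "hand": -1},
    {"ax": 0, "ay": 0, "az": 0, "x": 18, "y": 0, "z": 0, "hand": -1},
    {"ax": 0, "ay": 0, "az": 0, "x": 24, "y": 0, "z": 0, "hand": -1},
    {"ax": 0, "ay": 0, "az": 0, "x": 24, "y": 0, "z": 0, "hand": -1},
    {"ax": 0, "ay": 0, "az": 0, "x": -14, "y": 0, "z": 0, "hand": -1},
    {"ax": 0, "ay": 0, "az": 0, "x": -14, "y": -40, "z": 0, "hand": -1},
    {"ax": 0, "ay": 0, "az": 0, "x": -14, "y": -85, "z": 0, "hand": -1}
  ]
}}

```text
time_s: 8.35
position: [0.5706, 0.087, 0.0788]
eef_rot: [3.137, -0.129, 0.0]
ft_force: [1.0, 0.4, 0.3]
opening: 0.0004
grasp_force: 0.0
```

Call:
{"name": "servo_tool", "arguments": {
  "steps": [
    {"ax": 0, "ay": 0, "az": 0, "x": 0, "y": -45, "z": 0, "hand": -1},
    {"ax": 0, "ay": 0, "az": 0, "x": 0, "y": -90, "z": 0, "hand": -1},
    {"ax": 0, "ay": 0, "az": 0, "x": 0, "y": -95, "z": 0, "hand": -1},
    {"ax": 0, "ay": 0, "az": 0, "x": 15, "y": -95, "z": 0, "hand": -1},
    {"ax": 0, "ay": 0, "az": 0, "x": 28, "y": -95, "z": 0, "hand": -1},
    {"ax": 0, "ay": 0, "az": 0, "x": 40, "y": -95, "z": 0, "hand": -1},
    {"ax": 0, "ay": 0, "az": 0, "x": 48, "y": -95, "z": 0, "hand": -1},
    {"ax": 0, "ay": 0, "az": 0, "x": 54, "y": -95, "z": 0, "hand": -1}
  ]
}}

```text
time_s: 9.15
position: [0.6287, 0.1814, 0.0786]
eef_rot: [-3.137, 0.119, 0.011]
ft_force: [-8.7, 3.9, 7.7]
opening: 0.0004
grasp_force: 4.7
```

```bash
python3 - <<'E'
from h import *
o=status.get_obs();print(o["position"],o["ft_force"])
im=snapshot("top");c=calibration("top")
for b in blobs((im.max(2)<60)[190:270,290:330],20,400): print(b[0]+[290,190],b[1][4],ray(c,b[0]+[290,190],.094))
E
```

```text
[0.62873823 0.18137932 0.07857497] [-8.70086064  3.88161793  7.70590261]
[311.  221.3] 42 [ 6.25578607e-01 -1.43426077e-04  9.40000000e-02]
```

Call:
{"name": "servo_tool", "arguments": {
  "steps": [
    {"ax": 0, "ay": 0, "az": 0, "x": -26, "y": 0, "z": 0, "hand": -1},
    {"ax": 0, "ay": 0, "az": 0, "x": -26, "y": 40, "z": 0, "hand": -1},
    {"ax": 0, "ay": 0, "az": 0, "x": -26, "y": 85, "z": 0, "hand": -1},
    {"ax": 0, "ay": 0, "az": 0, "x": -26, "y": 130, "z": 0, "hand": -1},
    {"ax": 0, "ay": 0, "az": 0, "x": -26, "y": 172, "z": 0, "hand": -1},
    {"ax": 0, "ay": 0, "az": 0, "x": -26, "y": 180, "z": 0, "hand": -1},
    {"ax": 0, "ay": 0, "az": 0, "x": -16, "y": 180, "z": 0, "hand": -1},
    {"ax": 0, "ay": 0, "az": 0, "x": -8, "y": 180, "z": 0, "hand": -1}
  ]
}}

```text
time_s: 10.0
position: [0.6095, -0.0005, 0.0787]
eef_rot: [3.139, -0.124, -0.003]
ft_force: [-8.2, -1.9, 6.8]
opening: 0.0003
grasp_force: 4.0
```

Call:
{"name": "servo_tool", "arguments": {
  "steps": [
    {"ax": 0, "ay": 0, "az": 0, "x": 6, "y": 0, "z": 0, "hand": -1},
    {"ax": 0, "ay": 0, "az": 0, "x": 12, "y": 0, "z": 0, "hand": -1},
    {"ax": 0, "ay": 0, "az": 0, "x": 18, "y": 0, "z": 0, "hand": -1},
    {"ax": 0, "ay": 0, "az": 0, "x": 25, "y": 0, "z": 0, "hand": -1},
    {"ax": 0, "ay": 0, "az": 0, "x": 25, "y": 0, "z": 0, "hand": -1},
    {"ax": 0, "ay": 0, "az": 0, "x": -14, "y": 0, "z": 0, "hand": -1},
    {"ax": 0, "ay": 0, "az": 0, "x": -14, "y": -40, "z": 0, "hand": -1},
    {"ax": 0, "ay": 0, "az": 0, "x": -14, "y": -85, "z": 0, "hand": -1}
  ]
}}

```text
time_s: 10.8
position: [0.6021, 0.0849, 0.0786]
eef_rot: [3.138, -0.128, -0.001]
ft_force: [1.4, 1.3, -0.1]
opening: -0.0002
grasp_force: 0.0
```

Call:
{"name": "servo_tool", "arguments": {
  "steps": [
    {"ax": 0, "ay": 0, "az": 0, "x": 0, "y": -45, "z": 0, "hand": -1},
    {"ax": 0, "ay": 0, "az": 0, "x": 0, "y": -90, "z": 0, "hand": -1},
    {"ax": 0, "ay": 0, "az": 0, "x": 0, "y": -95, "z": 0, "hand": -1},
    {"ax": 0, "ay": 0, "az": 0, "x": 15, "y": -95, "z": 0, "hand": -1},
    {"ax": 0, "ay": 0, "az": 0, "x": 26, "y": -95, "z": 0, "hand": -1},
    {"ax": 0, "ay": 0, "az": 0, "x": 34, "y": -95, "z": 0, "hand": -1},
    {"ax": 0, "ay": 0, "az": 0, "x": 40, "y": -95, "z": 0, "hand": -1},
    {"ax": 0, "ay": 0, "az": 0, "x": 44, "y": -95, "z": 0, "hand": -1}
  ]
}}

```text
time_s: 11.6
position: [0.6497, 0.1798, 0.0785]
eef_rot: [-3.137, 0.12, 0.014]
ft_force: [-11.5, 3.1, 10.3]
opening: 0.0004
grasp_force: 6.4
```

```bash
python3 - <<'E'
from h import *
o=status.get_obs();print(o["position"],o["ft_force"])
im=snapshot("top");c=calibration("top")
for b in blobs((im.max(2)<60)[190:270,290:330],20,400): print(b[0]+[290,190],b[1][4],ray(c,b[0]+[290,190],.094))
E
```

```text
[0.64974308 0.17978463 0.07849503] [-11.49198758   3.10097407  10.2916084 ]
[311.8 208.1] 42 [ 0.65543872 -0.00259352  0.094     ]
```

Call:
{"name": "servo_tool", "arguments": {
  "steps": [
    {"ax": 0, "ay": 0, "az": 0, "x": 4, "y": 0, "z": 0, "hand": -1},
    {"ax": 0, "ay": 0, "az": 0, "x": 6, "y": 0, "z": 0, "hand": -1},
    {"ax": 0, "ay": 0, "az": 0, "x": 6, "y": 0, "z": 0, "hand": -1},
    {"ax": 0, "ay": 0, "az": 0, "x": -26, "y": 0, "z": 0, "hand": -1},
    {"ax": 0, "ay": 0, "az": 0, "x": -26, "y": 45, "z": 0, "hand": -1},
    {"ax": 0, "ay": 0, "az": 0, "x": -26, "y": 90, "z": 0, "hand": -1},
    {"ax": 0, "ay": 0, "az": 0, "x": -26, "y": 135, "z": 0, "hand": -1},
    {"ax": 0, "ay": 0, "az": 0, "x": -26, "y": 180, "z": 0, "hand": -1}
  ]
}}

```text
time_s: 12.45
position: [0.6143, -0.0018, 0.0788]
eef_rot: [-3.139, 0.122, -0.002]
ft_force: [1.3, 0.1, -0.5]
opening: 0.0002
grasp_force: 0.0
```

Call:
{"name": "servo_tool", "arguments": {
  "steps": [
    {"ax": 0, "ay": 0, "az": 0, "x": 10, "y": 0, "z": 0, "hand": -1},
    {"ax": 0, "ay": 0, "az": 0, "x": 18, "y": 0, "z": 0, "hand": -1},
    {"ax": 0, "ay": 0, "az": 0, "x": 24, "y": 0, "z": 0, "hand": -1},
    {"ax": 0, "ay": 0, "az": 0, "x": 28, "y": 0, "z": 0, "hand": -1},
    {"ax": 0, "ay": 0, "az": 0, "x": 32, "y": 0, "z": 0, "hand": -1},
    {"ax": 0, "ay": 0, "az": 0, "x": 34, "y": 0, "z": 0, "hand": -1},
    {"ax": 0, "ay": 0, "az": 0, "x": 34, "y": 0, "z": 0, "hand": -1},
    {"ax": 0, "ay": 0, "az": 0, "x": 34, "y": 0, "z": 0, "hand": -1}
  ]
}}

```text
time_s: 13.25
position: [0.6374, -0.0012, 0.0779]
eef_rot: [3.139, -0.119, -0.035]
ft_force: [-20.7, -1.6, 18.0]
opening: 0.0004
grasp_force: 10.6
```

Call:
{"name": "servo_tool", "arguments": {
  "steps": [
    {"ax": 0, "ay": 0, "az": 0, "x": -20, "y": 0, "z": 0, "hand": 0.6},
    {"ax": 0, "ay": 0, "az": 0, "x": -50, "y": 0, "z": -40, "hand": 0.6},
    {"ax": 0, "ay": 0, "az": 0, "x": -80, "y": 0, "z": -85, "hand": 0.6},
    {"ax": 0, "ay": 0, "az": 0, "x": -110, "y": 10, "z": -120, "hand": 0.6},
    {"ax": 0, "ay": 0, "az": 0, "x": -130, "y": 10, "z": -150, "hand": 0.6},
    {"ax": 0, "ay": 0, "az": 0, "x": -150, "y": 10, "z": -180, "hand": 0.6},
    {"ax": 0, "ay": 0, "az": 0, "x": -150, "y": 10, "z": -200, "hand": 0.6},
    {"ax": 0, "ay": 0, "az": 0, "x": -150, "y": 10, "z": -200, "hand": 0.6}
  ]
}}

```text
time_s: 14.05
position: [0.4994, 0.0005, 0.2816]
eef_rot: [-3.138, 0.118, -0.011]
ft_force: [1.2, -0.0, -0.2]
opening: 0.0623
grasp_force: 0.0
```

```bash
python3 - <<'E'
from h import *
o=status.get_obs();print(o["position"],o["eef_rot"],o["ft_force"])
im=snapshot("top");c=calibration("top")
for b in blobs((im.max(2)<60)[190:270,210:330],20,400): print(b[0]+[210,190],b[1][4],ray(c,b[0]+[210,190],.094))
c,im=shot("wrist","w3");np.save("w3.npy",c,allow_pickle=True)
E
```

```text
[0.4994311  0.00053052 0.28158141] [-3.13775036  0.11813253 -0.01073872] [ 1.18605135 -0.00790611 -0.20737833]
[231.8 203.7] 46 [0.66974241 0.17629496 0.094     ]
[311.8 208. ] 41 [ 0.65566591 -0.00259858  0.094     ]
[322.7 236.1] 156 [ 0.59162819 -0.02542174  0.094     ]
[278.  239.9] 79 [0.58549306 0.07409163 0.094     ]
[285.6 236.4] 36 [0.592937   0.05707761 0.094     ]
[292.7 262.8] 164 [0.53364078 0.04236408 0.094     ]
```

View pics/w3.png

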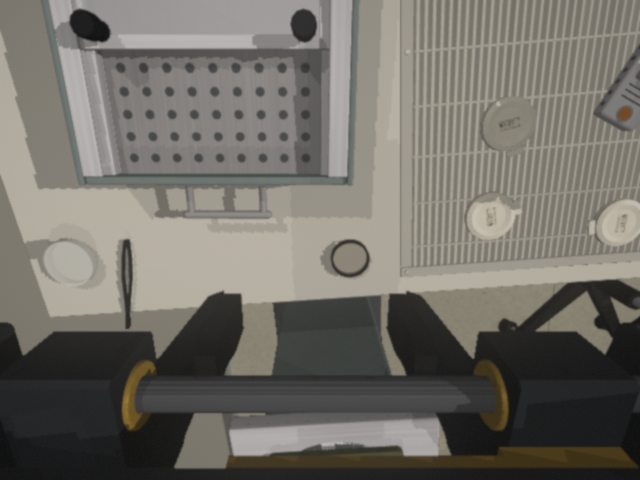

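The sash is fully open against its stop. The shelf is visible between (100,50) and (325,178), with its bottom row of holes from (134,157) to (306,157). The three shippers are at (491,217), (621,222) and (508,123). Now I'll compute the box frame and the first grasp.

```bash
cat >> h.py <<'E'
C=np.array([.671,.085]);YAW=-.079
ex=np.array([np.cos(YAW),np.sin(YAW)]);ey=np.array([-ex[1],ex[0]])
tobox=lambda P:np.array([(P[:2]-C)@ex,(P[:2]-C)@ey])
toworld=lambda x,y:C+x*ex+y*ey
E
python3 - <<'E'
from h import *
c=np.load("w3.npy",allow_pickle=True).item()
for p in((134,157),(306,157),(120,67),(305,67)):print("hole",tobox(ray(c,p,.048)))
for p in((80,181),(350,181)):print("frontcorner .07",tobox(ray(c,p,.07)))
for p in((104,176),(322,178)):print("shelf front",tobox(ray(c,p,.048)))
im=cv2.imread("pics/w3.png")
for n,p,q in(("A",(491,217),(516,211)),("B",(621,222),(594,227)),("G",(508,123),(515,150))):
    P=ray(c,p,.015);Q=ray(c,q,.0115);print(n,P[:2],"tab deg",np.degrees(np.arctan2(*(Q-P)[1::-1])))
for i,s in enumerate(((1,0),(0,1),(-1,0),(0,-1))):pass
o=status.get_obs();print(o["position"],o["joint_positions"])
E
```

```text
hole [-0.11782447  0.0883446 ]
hole [-0.11715812 -0.08850306]
hole [-0.03375938  0.08878127]
hole [-0.03318437 -0.08788749]
frontcorner .07 [-0.13919904  0.13455028]
frontcorner .07 [-0.13815298 -0.13241543]
shelf front [-0.13738071  0.12273006]
shelf front [-0.13857434 -0.10514736]
A [ 0.45918922 -0.20399283] tab deg -82.30555698871375
B [ 0.44160516 -0.35719213] tab deg 100.28461922521272
G [ 0.56373464 -0.21419816] tab deg -157.66196269418413
[ 4.98066946e-01 -1.62179401e-04  2.78732866e-01] [-0.09555965  0.46633173  0.00548157  1.89649125 -0.00420506  0.77751232
 -1.73475847]
```

Call:
{"name": "servo_tool", "arguments": {
  "steps": [
    {"ax": 0, "ay": 0, "az": -0.12, "x": -3, "y": 26, "z": 10, "hand": 1},
    {"ax": 0, "ay": 0, "az": -0.24, "x": -6, "y": 52, "z": 20, "hand": 1},
    {"ax": 0, "ay": 0, "az": -0.36, "x": -9, "y": 78, "z": 30, "hand": 1},
    {"ax": 0, "ay": 0, "az": -0.48, "x": -12, "y": 104, "z": 40, "hand": 1},
    {"ax": 0, "ay": 0, "az": -0.6, "x": -15, "y": 130, "z": 50, "hand": 1},
    {"ax": 0, "ay": 0, "az": -0.72, "x": -18, "y": 156, "z": 60, "hand": 1},
    {"ax": 0, "ay": 0, "az": -0.84, "x": -20, "y": 182, "z": 70, "hand": 1},
    {"ax": 0, "ay": 0, "az": -0.952, "x": -22, "y": 206, "z": 79, "hand": 1}
  ]
}}

```text
time_s: 14.95
position: [0.4588, -0.2057, 0.1976]
eef_rot: [-2.841, -1.335, 0.002]
ft_force: [0.8, 0.3, -0.2]
opening: 0.0877
grasp_force: 0.0
```

```bash
cat >> h.py <<'E'
def discs(im,c,P0,z=.017,r=.029,win=.06):
    """circles of radius r near P0"""
    u=proj(c,[*P0,z]);K=c["camera_matrix"][0,0]
    d=(c["R"]@np.array([*P0,z])+c["t"])[2];R=r*K/d;w=win*K/d
    g=cv2.GaussianBlur(cv2.cvtColor(im,cv2.COLOR_RGB2GRAY),(5,5),0)
    h=cv2.HoughCircles(g,cv2.HOUGH_GRADIENT_ALT,1,R,param1=60,param2=.5,minRadius=int(R*.88),maxRadius=int(R*1.15))
    if h is None:return []
    return [(np.round(ray(c,q[:2],z)[:2],4),np.round(q,1),round(R,1)) for q in h.reshape(-1,h.shape[-1]) if np.hypot(*(q[:2]-u))<w]
def cmd(P,yaw=None):
    o=status.get_obs();R=Ro.from_rotvec(o["eef_rot"]);x=R.apply([1,0,0]);y0=np.arctan2(x[1],x[0])
    print("pos",np.round(o["position"],4),"yaw",round(y0,3),"tilt",np.round(R.apply([0,0,1])[:2],4),"go",togo(P),"az",None if yaw is None else round(y0-yaw,3))
E
python3 - <<'E'
from h import *
AA=dict(A=(.460,-.204),B=(.4413,-.3573),G=(.563,-.215))
for f in("w2","w3"):
    im=cv2.imread(f"pics/{f}.png")[:,:,::-1].copy();c=np.load(f+".npy",allow_pickle=True).item()
    for n in AA: print(f,n,discs(im,c,AA[n]))
c,im=shot("wrist","w4")
print("A",discs(im,c,AA["A"]));u=proj(c,[*AA["A"],.017]);print(u)
cmd([.46,-.204,.009],.873)
cv2.imwrite("pics/w4c.png",im[60:400,120:560,::-1])
E
```

```text
w2 A [(array([ 0.4639, -0.2062]), array([257. , 212. ,  23.1], dtype=float32), np.float64(23.7))]
w2 B [(array([ 0.4206, -0.4085]), array([423. , 233. ,  23.3], dtype=float32), np.float64(23.6)), (array([ 0.4414, -0.3592]), array([383. , 220. ,  22.5], dtype=float32), np.float64(23.6))]
w2 G []
w3 A []
w3 B []
w3 G [(array([ 0.5608, -0.2124]), array([507. , 126. ,  25.9], dtype=float32), np.float64(26.9))]
A [(array([ 0.4601, -0.2069]), array([317. , 214. ,  31.1], dtype=float32), np.float64(31.1))]
[314.9883365  211.75586117]
pos [ 0.4566 -0.2105  0.1963] yaw 0.876 tilt [-0.0056 -0.0008] go [  7.9  -0.9 187.2] az 0.003
```

View pics/w4c.png

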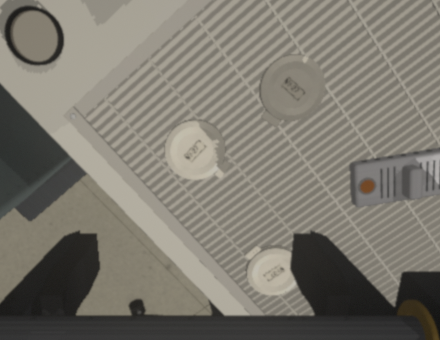

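The crop shows A at full-image (313,210), unmoved and well placed between the fingers. Now the grasp.

Call:
{"name": "servo_tool", "arguments": {
  "steps": [
    {"ax": 0, "ay": 0, "az": 0, "x": 6, "y": -1, "z": 40, "hand": 1},
    {"ax": 0, "ay": 0, "az": 0, "x": 6, "y": -1, "z": 80, "hand": 1},
    {"ax": 0, "ay": 0, "az": 0, "x": 6, "y": -1, "z": 120, "hand": 1},
    {"ax": 0, "ay": 0, "az": 0, "x": 6, "y": -1, "z": 150, "hand": 1},
    {"ax": 0, "ay": 0, "az": 0, "x": 6, "y": -1, "z": 170, "hand": 1},
    {"ax": 0, "ay": 0, "az": 0, "x": 6, "y": -1, "z": 182, "hand": 1},
    {"ax": 0, "ay": 0, "az": 0, "x": 6, "y": -1, "z": 187, "hand": 1},
    {"ax": 0, "ay": 0, "az": 0, "x": 6, "y": -1, "z": 187, "hand": 1}
  ]
}}

```text
time_s: 15.8
position: [0.4623, -0.1997, 0.0122]
eef_rot: [-2.846, -1.328, 0.001]
ft_force: [-0.2, -0.3, -0.6]
opening: 0.0883
grasp_force: 0.0
```

Call:
{"name": "servo_tool", "arguments": {
  "steps": [
    {"ax": 0, "ay": 0, "az": 0, "x": 0, "y": 0, "z": 0, "hand": -1},
    {"ax": 0, "ay": 0, "az": 0, "x": 0, "y": 0, "z": 0, "hand": -1},
    {"ax": 0, "ay": 0, "az": 0, "x": 0, "y": 0, "z": 0, "hand": -1},
    {"ax": 0, "ay": 0, "az": 0, "x": 0, "y": 0, "z": 0, "hand": -1},
    {"ax": 0, "ay": 0, "az": 0, "x": 0, "y": 0, "z": 0, "hand": -1},
    {"ax": 0, "ay": 0, "az": 0, "x": 0, "y": 0, "z": 0, "hand": -1},
    {"ax": 0, "ay": 0, "az": 0, "x": 0, "y": 0, "z": 0, "hand": -1},
    {"ax": 0, "ay": 0, "az": 0, "x": 0, "y": 0, "z": -20, "hand": -1}
  ],
  "squeeze": 15
}}

```text
time_s: 16.6
position: [0.4612, -0.1996, 0.0315]
eef_rot: [-2.845, -1.328, 0.004]
ft_force: [0.1, -0.3, 0.3]
opening: 0.057
grasp_force: 15.0
```

```bash
python3 - <<'E'
from h import *
p=toworld(-.078,.065);print(p);cmd([*p,.15],1.4918);print(status.get_obs()["opening"])
E
```

```text
[0.59837293 0.15595287]
pos [ 0.4612 -0.1996  0.0315] yaw 0.873 tilt [-0.0033  0.0009] go [ 360.4 -123.6 -118.6] az -0.619
0.057043622871504815
```

Call:
{"name": "servo_tool", "arguments": {
  "steps": [
    {"ax": 0, "ay": 0, "az": 0, "x": 10, "y": -4, "z": -40, "hand": -1},
    {"ax": 0, "ay": 0, "az": -0.08, "x": 40, "y": -14, "z": -80, "hand": -1},
    {"ax": 0, "ay": 0, "az": -0.16, "x": 80, "y": -28, "z": -110, "hand": -1},
    {"ax": 0, "ay": 0, "az": -0.24, "x": 120, "y": -42, "z": -119, "hand": -1},
    {"ax": 0, "ay": 0, "az": -0.32, "x": 162, "y": -56, "z": -119, "hand": -1},
    {"ax": 0, "ay": 0, "az": -0.4, "x": 204, "y": -71, "z": -119, "hand": -1},
    {"ax": 0, "ay": 0, "az": -0.48, "x": 246, "y": -86, "z": -119, "hand": -1},
    {"ax": 0, "ay": 0, "az": -0.56, "x": 288, "y": -100, "z": -119, "hand": -1}
  ]
}}

```text
time_s: 17.4
position: [0.5708, 0.0865, 0.1516]
eef_rot: [-2.366, -2.067, 0.001]
ft_force: [-0.1, 0.0, -0.7]
opening: 0.057
grasp_force: 15.0
```

Call:
{"name": "servo_tool", "arguments": {
  "steps": [
    {"ax": 0, "ay": 0, "az": -0.03, "x": 28, "y": -10, "z": 0, "hand": -1},
    {"ax": 0, "ay": 0, "az": -0.059, "x": 56, "y": -16, "z": 0, "hand": -1},
    {"ax": 0, "ay": 0, "az": -0.059, "x": 70, "y": -20, "z": 0, "hand": -1},
    {"ax": 0, "ay": 0, "az": -0.059, "x": 70, "y": -20, "z": 0, "hand": -1},
    {"ax": 0, "ay": 0, "az": -0.059, "x": 70, "y": -20, "z": 0, "hand": -1},
    {"ax": 0, "ay": 0, "az": -0.059, "x": 70, "y": -20, "z": 0, "hand": -1},
    {"ax": 0, "ay": 0, "az": -0.059, "x": 70, "y": -20, "z": 0, "hand": -1},
    {"ax": 0, "ay": 0, "az": -0.059, "x": 70, "y": -20, "z": 0, "hand": -1}
  ]
}}

```text
time_s: 18.2
position: [0.5609, 0.1556, 0.1517]
eef_rot: [2.309, 2.129, -0.001]
ft_force: [0.1, 1.0, -0.6]
opening: 0.0566
grasp_force: 15.0
```

```bash
python3 - <<'E'
from h import *
p=toworld(-.078,.070);cmd([*p,.051],1.4918);print(status.get_obs()["opening"])
E
```

```text
pos [0.5609 0.1556 0.1517] yaw 1.49 tilt [ 0.     -0.0007] go [  8.5  37.3 100.7] az -0.002
0.05664002119590035
```

Call:
{"name": "servo_tool", "arguments": {
  "steps": [
    {"ax": 0, "ay": 0, "az": 0, "x": 8.5, "y": 37, "z": 0, "hand": -1},
    {"ax": 0, "ay": 0, "az": 0, "x": 8.5, "y": 37, "z": 25, "hand": -1},
    {"ax": 0, "ay": 0, "az": 0, "x": 8.5, "y": 37, "z": 50, "hand": -1},
    {"ax": 0, "ay": 0, "az": 0, "x": 8.5, "y": 37, "z": 70, "hand": -1},
    {"ax": 0, "ay": 0, "az": 0, "x": 8.5, "y": 37, "z": 85, "hand": -1},
    {"ax": 0, "ay": 0, "az": 0, "x": 8.5, "y": 37, "z": 93, "hand": -1},
    {"ax": 0, "ay": 0, "az": 0, "x": 8.5, "y": 37, "z": 97, "hand": -1},
    {"ax": 0, "ay": 0, "az": 0, "x": 8.5, "y": 37, "z": 97, "hand": -1}
  ]
}}

```text
time_s: 19.0
position: [0.5985, 0.1625, 0.0553]
eef_rot: [2.307, 2.132, 0.001]
ft_force: [0.0, 0.5, -0.3]
opening: 0.0571
grasp_force: 15.0
```

Call:
{"name": "servo_tool", "arguments": {
  "steps": [
    {"ax": 0, "ay": 0, "az": 0, "x": 0, "y": 0, "z": 0, "hand": 0.52},
    {"ax": 0, "ay": 0, "az": 0, "x": 0, "y": 0, "z": 0, "hand": 0.52},
    {"ax": 0, "ay": 0, "az": 0, "x": 0, "y": 0, "z": 0, "hand": 0.52},
    {"ax": 0, "ay": 0, "az": 0, "x": 0, "y": 0, "z": -5, "hand": 0.52},
    {"ax": 0, "ay": 0, "az": 0, "x": 0, "y": 0, "z": -30, "hand": 0.52},
    {"ax": 0, "ay": 0, "az": 0, "x": 0, "y": 0, "z": -70, "hand": 0.52},
    {"ax": 0, "ay": 0, "az": 0, "x": 0, "y": 0, "z": -110, "hand": 0.52},
    {"ax": 0, "ay": 0, "az": 0, "x": -10, "y": 0, "z": -130, "hand": 1}
  ]
}}

```text
time_s: 19.8
position: [0.5988, 0.1552, 0.1888]
eef_rot: [2.304, 2.134, 0.01]
ft_force: [0.7, 0.1, 0.4]
opening: 0.073
grasp_force: 0.0
```

```bash
python3 - <<'E'
from h import *
cmd([.4413,-.3573,.15],.942)
c,im=shot("wrist","w5");print([tobox(d[0]) for d in discs(im,c,toworld(-.078,.065),.059)])
cmd([.4413,-.3573,.15],.942)
E
```

```text
pos [0.5988 0.1552 0.1888] yaw 1.494 tilt [0.0054 0.0038] go [-523.2 -117.9   36. ] az 0.552
[array([-0.07787497,  0.067565  ])]
pos [0.6001 0.1519 0.1907] yaw 1.491 tilt [0.0083 0.0015] go [-520.4 -117.8   38.7] az 0.549
```

View pics/w5.png

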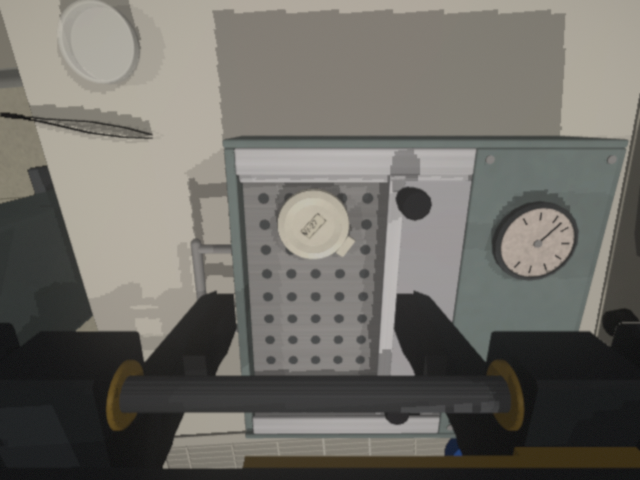

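A lies flat on the shelf at box (-0.078, 0.068). Next is B.

Call:
{"name": "servo_tool", "arguments": {
  "steps": [
    {"ax": 0, "ay": 0, "az": 0, "x": -45, "y": -10, "z": 0, "hand": 1},
    {"ax": 0, "ay": 0, "az": 0, "x": -90, "y": -20, "z": 0, "hand": 1},
    {"ax": 0, "ay": 0, "az": 0, "x": -135, "y": -31, "z": 0, "hand": 1},
    {"ax": 0, "ay": 0, "az": 0, "x": -180, "y": -41, "z": 0, "hand": 1},
    {"ax": 0, "ay": 0, "az": 0, "x": -225, "y": -51, "z": 0, "hand": 1},
    {"ax": 0, "ay": 0, "az": 0, "x": -270, "y": -61, "z": 0, "hand": 1},
    {"ax": 0, "ay": 0, "az": 0, "x": -315, "y": -72, "z": 0, "hand": 1},
    {"ax": 0, "ay": 0, "az": 0, "x": -360, "y": -82, "z": 0, "hand": 1}
  ]
}}

```text
time_s: 20.65
position: [0.4863, -0.2017, 0.1848]
eef_rot: [2.307, 2.132, -0.0]
ft_force: [-0.4, 1.0, 0.4]
opening: 0.0878
grasp_force: 0.0
```

Call:
{"name": "servo_tool", "arguments": {
  "steps": [
    {"ax": 0, "ay": 0, "az": 0.11, "x": -40, "y": -9, "z": 10, "hand": 1},
    {"ax": 0, "ay": 0, "az": 0.22, "x": -80, "y": -18, "z": 20, "hand": 1},
    {"ax": 0, "ay": 0, "az": 0.33, "x": -120, "y": -27, "z": 30, "hand": 1},
    {"ax": 0, "ay": 0, "az": 0.44, "x": -160, "y": -36, "z": 39, "hand": 1},
    {"ax": 0, "ay": 0, "az": 0.549, "x": -160, "y": -36, "z": 39, "hand": 1},
    {"ax": 0, "ay": 0, "az": 0.549, "x": -160, "y": -36, "z": 39, "hand": 1},
    {"ax": 0, "ay": 0, "az": 0.549, "x": -160, "y": -36, "z": 39, "hand": 1},
    {"ax": 0, "ay": 0, "az": 0.549, "x": -160, "y": -36, "z": 39, "hand": 1}
  ]
}}

```text
time_s: 21.45
position: [0.4396, -0.3552, 0.146]
eef_rot: [-2.796, -1.432, -0.001]
ft_force: [-0.0, 0.5, -0.3]
opening: 0.088
grasp_force: 0.0
```

```bash
python3 - <<'E'
from h import *
c,im=shot("wrist","w6");d=discs(im,c,(.4413,-.3573));print(d,proj(c,(.4413,-.3573,.017)))
cmd([*(d[0][0] if len(d)==1 else (.4413,-.3573)),.011],.942)
d=discs(im,c,(.562,-.215));print("G",d)
E
```

```text
[(array([ 0.4421, -0.3581]), array([319. , 231. ,  35.1], dtype=float32), np.float64(36.3))] [317.66552304 230.79906993]
pos [ 0.4395 -0.3553  0.146 ] yaw 0.947 tilt [0.0007 0.0005] go [ -0.8   3.6 135. ] az 0.005
G []
```

Call:
{"name": "servo_tool", "arguments": {
  "steps": [
    {"ax": 0, "ay": 0, "az": 0, "x": -1, "y": 4, "z": 40, "hand": 1},
    {"ax": 0, "ay": 0, "az": 0, "x": -1, "y": 4, "z": 80, "hand": 1},
    {"ax": 0, "ay": 0, "az": 0, "x": -1, "y": 4, "z": 110, "hand": 1},
    {"ax": 0, "ay": 0, "az": 0, "x": -1, "y": 4, "z": 128, "hand": 1},
    {"ax": 0, "ay": 0, "az": 0, "x": -1, "y": 4, "z": 135, "hand": 1},
    {"ax": 0, "ay": 0, "az": 0, "x": -1, "y": 4, "z": 135, "hand": 1},
    {"ax": 0, "ay": 0, "az": 0, "x": -1, "y": 4, "z": 135, "hand": -1},
    {"ax": 0, "ay": 0, "az": 0, "x": -1, "y": 4, "z": 135, "hand": -1}
  ]
}}

```text
time_s: 22.3
position: [0.4422, -0.3602, 0.012]
eef_rot: [2.797, 1.426, 0.002]
ft_force: [0.9, 1.2, -0.1]
opening: 0.0743
grasp_force: 0.0
```

Call:
{"name": "servo_tool", "arguments": {
  "steps": [
    {"ax": 0, "ay": 0, "az": 0, "x": 0, "y": 0, "z": 0, "hand": -1},
    {"ax": 0, "ay": 0, "az": 0, "x": 0, "y": 0, "z": 0, "hand": -1},
    {"ax": 0, "ay": 0, "az": 0, "x": 0, "y": 0, "z": 0, "hand": -1},
    {"ax": 0, "ay": 0, "az": 0, "x": 0, "y": 0, "z": 0, "hand": -1},
    {"ax": 0, "ay": 0, "az": 0, "x": 0, "y": 0, "z": 0, "hand": -1},
    {"ax": 0, "ay": 0, "az": 0, "x": 0, "y": 0, "z": -40, "hand": -1},
    {"ax": 0, "ay": 0, "az": 0, "x": 0, "y": 0, "z": -90, "hand": -1},
    {"ax": 0, "ay": 0, "az": 0, "x": 0, "y": 0, "z": -139, "hand": -1}
  ]
}}

```text
time_s: 23.1
position: [0.4409, -0.3594, 0.1508]
eef_rot: [-2.798, -1.426, 0.001]
ft_force: [0.3, -0.0, 0.1]
opening: 0.0571
grasp_force: 15.0
```

```bash
python3 - <<'E'
from h import *
o=status.get_obs();print(o["opening"],o["grasp_force"]);cmd([*toworld(-.078,0),.15],1.4918)
E
```

```text
0.05705607067719736 15.000045821070671
pos [ 0.4409 -0.3594  0.1508] yaw 0.943 tilt [-0.0011  0.0009] go [ 454.1 -141.3    1.1] az -0.549
```

Call:
{"name": "servo_tool", "arguments": {
  "steps": [
    {"ax": 0, "ay": 0, "az": 0, "x": 44, "y": -14, "z": 0, "hand": -1},
    {"ax": 0, "ay": 0, "az": 0, "x": 88, "y": -28, "z": 0, "hand": -1},
    {"ax": 0, "ay": 0, "az": 0, "x": 134, "y": -42, "z": 0, "hand": -1},
    {"ax": 0, "ay": 0, "az": 0, "x": 180, "y": -56, "z": 0, "hand": -1},
    {"ax": 0, "ay": 0, "az": 0, "x": 225, "y": -70, "z": 0, "hand": -1},
    {"ax": 0, "ay": 0, "az": 0, "x": 270, "y": -84, "z": 0, "hand": -1},
    {"ax": 0, "ay": 0, "az": 0, "x": 315, "y": -98, "z": 0, "hand": -1},
    {"ax": 0, "ay": 0, "az": 0, "x": 360, "y": -112, "z": 0, "hand": -1}
  ]
}}

```text
time_s: 23.9
position: [0.5626, -0.0008, 0.1496]
eef_rot: [2.799, 1.427, -0.0]
ft_force: [-0.1, -0.4, 0.1]
opening: 0.057
grasp_force: 15.0
```

Call:
{"name": "servo_tool", "arguments": {
  "steps": [
    {"ax": 0, "ay": 0, "az": -0.11, "x": 40, "y": -12, "z": 0, "hand": -1},
    {"ax": 0, "ay": 0, "az": -0.22, "x": 75, "y": -22, "z": 0, "hand": -1},
    {"ax": 0, "ay": 0, "az": -0.33, "x": 94, "y": -29, "z": 0, "hand": -1},
    {"ax": 0, "ay": 0, "az": -0.44, "x": 94, "y": -29, "z": 0, "hand": -1},
    {"ax": 0, "ay": 0, "az": -0.549, "x": 94, "y": -29, "z": 0, "hand": -1},
    {"ax": 0, "ay": 0, "az": -0.549, "x": 94, "y": -29, "z": 0, "hand": -1},
    {"ax": 0, "ay": 0, "az": -0.549, "x": 94, "y": -29, "z": 0, "hand": -1},
    {"ax": 0, "ay": 0, "az": -0.549, "x": 94, "y": -29, "z": 0, "hand": -1}
  ]
}}

```text
time_s: 24.7
position: [0.594, 0.0902, 0.1497]
eef_rot: [2.31, 2.129, -0.0]
ft_force: [0.4, 0.8, 0.4]
opening: 0.0571
grasp_force: 15.0
```

```bash
python3 - <<'E'
from h import *
cmd([*toworld(-.078,.002),.0545],1.4918);print(status.get_obs()["opening"])
E
```

```text
pos [0.594  0.0902 0.1497] yaw 1.49 tilt [-0.0001 -0.0002] go [ 2.9 -0.8 95.2] az -0.002
0.05705905556798273
```

Call:
{"name": "servo_tool", "arguments": {
  "steps": [
    {"ax": 0, "ay": 0, "az": 0, "x": 1.5, "y": -1, "z": 25, "hand": -1},
    {"ax": 0, "ay": 0, "az": 0, "x": 1.5, "y": -1, "z": 50, "hand": -1},
    {"ax": 0, "ay": 0, "az": 0, "x": 1.5, "y": -1, "z": 70, "hand": -1},
    {"ax": 0, "ay": 0, "az": 0, "x": 1.5, "y": -1, "z": 84, "hand": -1},
    {"ax": 0, "ay": 0, "az": 0, "x": 1.5, "y": -1, "z": 92, "hand": -1},
    {"ax": 0, "ay": 0, "az": 0, "x": 1.5, "y": -1, "z": 95, "hand": -1},
    {"ax": 0, "ay": 0, "az": 0, "x": 1.5, "y": -1, "z": 95, "hand": -1},
    {"ax": 0, "ay": 0, "az": 0, "x": 1.5, "y": -1, "z": 95, "hand": -1}
  ]
}}

```text
time_s: 25.5
position: [0.5938, 0.0922, 0.0555]
eef_rot: [2.307, 2.131, 0.002]
ft_force: [0.6, -0.2, -0.7]
opening: 0.057
grasp_force: 15.0
```

Call:
{"name": "servo_tool", "arguments": {
  "steps": [
    {"ax": 0, "ay": 0, "az": 0, "x": 0, "y": 0, "z": 0, "hand": 0.52},
    {"ax": 0, "ay": 0, "az": 0, "x": 0, "y": 0, "z": 0, "hand": 0.52},
    {"ax": 0, "ay": 0, "az": 0, "x": 0, "y": 0, "z": 0, "hand": 0.52},
    {"ax": 0, "ay": 0, "az": 0, "x": 0, "y": 0, "z": -5, "hand": 0.52},
    {"ax": 0, "ay": 0, "az": 0, "x": 0, "y": 0, "z": -30, "hand": 0.52},
    {"ax": 0, "ay": 0, "az": 0, "x": 0, "y": 0, "z": -70, "hand": 0.52},
    {"ax": 0, "ay": 0, "az": 0, "x": 0, "y": 0, "z": -110, "hand": 0.52},
    {"ax": 0, "ay": 0, "az": 0, "x": 0, "y": 0, "z": -130, "hand": 1}
  ]
}}

```text
time_s: 26.3
position: [0.5946, 0.0926, 0.1886]
eef_rot: [2.306, 2.13, 0.007]
ft_force: [0.5, 0.3, 0.6]
opening: 0.073
grasp_force: 0.0
```

Call:
{"name": "servo_tool", "arguments": {
  "steps": [
    {"ax": 0, "ay": 0, "az": 0, "x": -40, "y": -7, "z": 0, "hand": 1},
    {"ax": 0, "ay": 0, "az": 0, "x": -80, "y": -14, "z": 0, "hand": 1},
    {"ax": 0, "ay": 0, "az": 0, "x": -120, "y": -21, "z": 0, "hand": 1},
    {"ax": 0, "ay": 0, "az": 0.09, "x": -160, "y": -28, "z": 0, "hand": 1},
    {"ax": 0, "ay": 0, "az": 0.18, "x": -200, "y": -35, "z": 0, "hand": 1},
    {"ax": 0, "ay": 0, "az": 0.27, "x": -240, "y": -42, "z": 0, "hand": 1},
    {"ax": 0, "ay": 0, "az": 0.357, "x": -280, "y": -49, "z": 15, "hand": 1},
    {"ax": 0, "ay": 0, "az": 0.357, "x": -305, "y": -54, "z": 25, "hand": 1}
  ]
}}

```text
time_s: 27.1
position: [0.5138, -0.2116, 0.1597]
eef_rot: [2.653, 1.68, -0.003]
ft_force: [-0.2, 0.3, -0.3]
opening: 0.0883
grasp_force: 0.0
```

Call:
{"name": "servo_tool", "arguments": {
  "steps": [
    {"ax": 0, "ay": 0, "az": 0, "x": 0, "y": 0, "z": 0, "hand": 1},
    {"ax": 0, "ay": 0, "az": 0, "x": 0, "y": 0, "z": 0, "hand": 1},
    {"ax": 0, "ay": 0, "az": 0, "x": 0, "y": 0, "z": 0, "hand": 1},
    {"ax": 0, "ay": 0, "az": 0, "x": 0, "y": 0, "z": 0, "hand": 1},
    {"ax": 0, "ay": 0, "az": 0, "x": 0, "y": 0, "z": 0, "hand": 1},
    {"ax": 0, "ay": 0, "az": 0, "x": 0, "y": 0, "z": 0, "hand": 1},
    {"ax": 0, "ay": 0, "az": 0, "x": 0, "y": 0, "z": 0, "hand": 1},
    {"ax": 0, "ay": 0, "az": 0, "x": 0, "y": 0, "z": 0, "hand": 1}
  ]
}}

```text
time_s: 27.9
position: [0.5153, -0.2076, 0.1598]
eef_rot: [2.649, 1.689, 0.0]
ft_force: [-0.4, 0.3, -0.8]
opening: 0.0879
grasp_force: 0.0
```

```bash
python3 - <<'E'
from h import *
c,im=shot("wrist","w7");print(discs(im,c,(.562,-.2145)))
u=proj(c,(.562,-.2145,.017));print(u)
cmd([.562,-.2145,.011],1.134)
x,y=map(int,u);b=im[y-60:y+60,x-60:x+60,::-1];cv2.imwrite("pics/w7c.png",cv2.resize(b,None,fx=4,fy=4))
E
```

```text
[(array([ 0.5643, -0.2144]), array([372. , 208. ,  36.1], dtype=float32), np.float64(35.3))]
[369.49183407 209.22520657]
pos [ 0.5153 -0.2077  0.1597] yaw 1.135 tilt [ 0.0001 -0.0001] go [ 13.6  45.2 148.7] az 0.001
```

View pics/w7c.png

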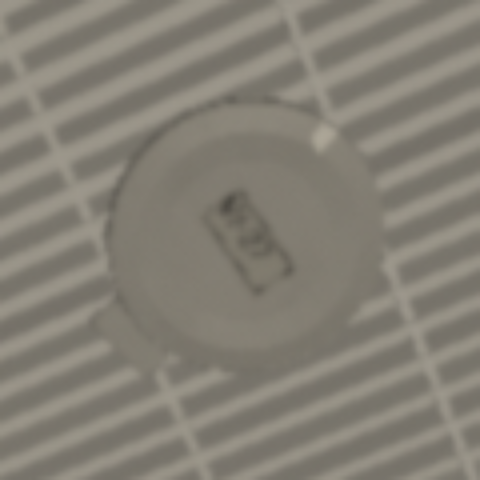

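The shadowed shipper is at full-image (370,208), with its tab at the lower left, clear of the finger line.

Call:
{"name": "servo_tool", "arguments": {
  "steps": [
    {"ax": 0, "ay": 0, "az": 0, "x": 14, "y": 46, "z": 0, "hand": 1},
    {"ax": 0, "ay": 0, "az": 0, "x": 14, "y": 46, "z": 40, "hand": 1},
    {"ax": 0, "ay": 0, "az": 0, "x": 14, "y": 46, "z": 80, "hand": 1},
    {"ax": 0, "ay": 0, "az": 0, "x": 14, "y": 46, "z": 115, "hand": 1},
    {"ax": 0, "ay": 0, "az": 0, "x": 14, "y": 46, "z": 140, "hand": 1},
    {"ax": 0, "ay": 0, "az": 0, "x": 14, "y": 46, "z": 149, "hand": 1},
    {"ax": 0, "ay": 0, "az": 0, "x": 14, "y": 46, "z": 149, "hand": 1},
    {"ax": 0, "ay": 0, "az": 0, "x": 14, "y": 46, "z": 149, "hand": 1}
  ]
}}

```text
time_s: 28.75
position: [0.5637, -0.2147, 0.0118]
eef_rot: [2.648, 1.688, 0.002]
ft_force: [-1.1, -0.1, 0.3]
opening: 0.0879
grasp_force: 0.0
```

Call:
{"name": "servo_tool", "arguments": {
  "steps": [
    {"ax": 0, "ay": 0, "az": 0, "x": 0, "y": 0, "z": 0, "hand": -1},
    {"ax": 0, "ay": 0, "az": 0, "x": 0, "y": 0, "z": 0, "hand": -1},
    {"ax": 0, "ay": 0, "az": 0, "x": 0, "y": 0, "z": 0, "hand": -1},
    {"ax": 0, "ay": 0, "az": 0, "x": 0, "y": 0, "z": 0, "hand": -1},
    {"ax": 0, "ay": 0, "az": 0, "x": 0, "y": 0, "z": 0, "hand": -1},
    {"ax": 0, "ay": 0, "az": 0, "x": 0, "y": 0, "z": -40, "hand": -1},
    {"ax": 0, "ay": 0, "az": 0, "x": 0, "y": 0, "z": -90, "hand": -1},
    {"ax": 0, "ay": 0, "az": 0, "x": 0, "y": 0, "z": -139, "hand": -1}
  ]
}}

```text
time_s: 29.55
position: [0.5622, -0.2142, 0.1508]
eef_rot: [-2.648, -1.688, 0.002]
ft_force: [0.1, 0.3, -0.4]
opening: 0.0573
grasp_force: 15.0
```

```bash
python3 - <<'E'
from h import *
o=status.get_obs();print(o["opening"],o["grasp_force"]);cmd([*toworld(-.078,-.064),.15],1.4918)
E
```

```text
0.05728507958713746 15.00007789582014
pos [ 0.5622 -0.2142  0.1508] yaw 1.135 tilt [-0.0016  0.0005] go [230.  -78.4   0.9] az -0.357
```

Call:
{"name": "servo_tool", "arguments": {
  "steps": [
    {"ax": 0, "ay": 0, "az": -0.05, "x": 40, "y": -14, "z": 0, "hand": -1},
    {"ax": 0, "ay": 0, "az": -0.1, "x": 80, "y": -27, "z": 0, "hand": -1},
    {"ax": 0, "ay": 0, "az": -0.16, "x": 125, "y": -42, "z": 0, "hand": -1},
    {"ax": 0, "ay": 0, "az": -0.22, "x": 170, "y": -58, "z": 0, "hand": -1},
    {"ax": 0, "ay": 0, "az": -0.3, "x": 215, "y": -73, "z": 0, "hand": -1},
    {"ax": 0, "ay": 0, "az": -0.357, "x": 230, "y": -78, "z": 0, "hand": -1},
    {"ax": 0, "ay": 0, "az": -0.357, "x": 230, "y": -78, "z": 0, "hand": -1},
    {"ax": 0, "ay": 0, "az": -0.357, "x": 230, "y": -78, "z": 0, "hand": -1}
  ]
}}

```text
time_s: 30.35
position: [0.589, 0.0246, 0.1494]
eef_rot: [2.31, 2.128, -0.004]
ft_force: [-0.3, -0.5, -0.8]
opening: 0.0571
grasp_force: 15.0
```

```bash
python3 - <<'E'
from h import *
c,im=shot("wrist","w8");print([tobox(d[0]) for d in discs(im,c,toworld(-.078,.0),.059,win=.12)])
cmd([*toworld(-.078,-.064),.0545],1.4918);print(status.get_obs()["opening"])
E
```

```text
[array([-0.0776537,  0.0026801]), array([-0.0827264 , -0.12331319]), array([-0.07747331,  0.06629273])]
pos [0.589  0.0235 0.1494] yaw 1.487 tilt [-0.001  -0.0029] go [ 4.  -1.  94.9] az -0.004
0.057457471490363746
```

Call:
{"name": "servo_tool", "arguments": {
  "steps": [
    {"ax": 0, "ay": 0, "az": 0, "x": 3, "y": -1, "z": 0, "hand": -1},
    {"ax": 0, "ay": 0, "az": 0, "x": 3, "y": -1, "z": 30, "hand": -1},
    {"ax": 0, "ay": 0, "az": 0, "x": 3, "y": -1, "z": 60, "hand": -1},
    {"ax": 0, "ay": 0, "az": 0, "x": 3, "y": -1, "z": 82, "hand": -1},
    {"ax": 0, "ay": 0, "az": 0, "x": 3, "y": -1, "z": 92, "hand": -1},
    {"ax": 0, "ay": 0, "az": 0, "x": 3, "y": -1, "z": 95, "hand": -1},
    {"ax": 0, "ay": 0, "az": 0, "x": 3, "y": -1, "z": 95, "hand": -1},
    {"ax": 0, "ay": 0, "az": 0, "x": 3, "y": -1, "z": 95, "hand": -1}
  ]
}}

```text
time_s: 31.2
position: [0.5894, 0.0299, 0.0558]
eef_rot: [2.307, 2.13, 0.003]
ft_force: [0.3, 0.9, -0.3]
opening: 0.0567
grasp_force: 15.0
```

Call:
{"name": "servo_tool", "arguments": {
  "steps": [
    {"ax": 0, "ay": 0, "az": 0, "x": 0, "y": 0, "z": 0, "hand": 0.52},
    {"ax": 0, "ay": 0, "az": 0, "x": 0, "y": 0, "z": 0, "hand": 0.52},
    {"ax": 0, "ay": 0, "az": 0, "x": 0, "y": 0, "z": 0, "hand": 0.52},
    {"ax": 0, "ay": 0, "az": 0, "x": 0, "y": 0, "z": -5, "hand": 0.52},
    {"ax": 0, "ay": 0, "az": 0, "x": 0, "y": 0, "z": -30, "hand": 0.52},
    {"ax": 0, "ay": 0, "az": 0, "x": 0, "y": 0, "z": -70, "hand": 0.52},
    {"ax": 0, "ay": 0, "az": 0, "x": -30, "y": 0, "z": -110, "hand": 0.52},
    {"ax": 0, "ay": 0, "az": 0, "x": -60, "y": 0, "z": -130, "hand": -1}
  ]
}}

```text
time_s: 32.0
position: [0.5854, -0.029, 0.1885]
eef_rot: [2.302, 2.133, 0.007]
ft_force: [0.2, -1.3, -0.3]
opening: 0.0607
grasp_force: 0.0
```

Call:
{"name": "servo_tool", "arguments": {
  "steps": [
    {"ax": 0, "ay": 0, "az": 0.14, "x": -60, "y": 0, "z": 0, "hand": -1},
    {"ax": 0, "ay": 0, "az": 0.28, "x": -60, "y": 0, "z": 0, "hand": -1},
    {"ax": 0, "ay": 0, "az": 0.42, "x": -60, "y": 0, "z": 0, "hand": -1},
    {"ax": 0, "ay": 0, "az": 0.56, "x": -60, "y": 0, "z": 0, "hand": -1},
    {"ax": 0, "ay": 0, "az": 0.7, "x": -60, "y": 0, "z": 0, "hand": -1},
    {"ax": 0, "ay": 0, "az": 0.84, "x": -60, "y": 0, "z": 0, "hand": -1},
    {"ax": 0, "ay": 0, "az": 0.98, "x": -60, "y": 0, "z": 0, "hand": -1},
    {"ax": 0, "ay": 0, "az": 1.12, "x": -60, "y": 0, "z": 0, "hand": -1}
  ]
}}

```text
time_s: 32.8
position: [0.579, -0.0894, 0.1851]
eef_rot: [-3.089, -0.572, -0.001]
ft_force: [-1.0, 0.6, -0.3]
opening: 0.0005
grasp_force: 0.0
```

Call:
{"name": "servo_tool", "arguments": {
  "steps": [
    {"ax": 0, "ay": 0, "az": 0.14, "x": 0, "y": 0, "z": 0, "hand": -1},
    {"ax": 0, "ay": 0, "az": 0.28, "x": 0, "y": 0, "z": 0, "hand": -1},
    {"ax": 0, "ay": 0, "az": 0.42, "x": 0, "y": 0, "z": 0, "hand": -1},
    {"ax": 0, "ay": 0, "az": 0.45, "x": 0, "y": 0, "z": 0, "hand": -1},
    {"ax": 0, "ay": 0, "az": 0.45, "x": 0, "y": 0, "z": 0, "hand": -1},
    {"ax": 0, "ay": 0, "az": 0.45, "x": 0, "y": 0, "z": 0, "hand": -1},
    {"ax": 0, "ay": 0, "az": 0.45, "x": 0, "y": 0, "z": 0, "hand": -1},
    {"ax": 0, "ay": 0, "az": 0.45, "x": 0, "y": 0, "z": 0, "hand": -1}
  ]
}}

```text
time_s: 33.6
position: [0.579, -0.0897, 0.1847]
eef_rot: [-3.139, 0.122, -0.0]
ft_force: [0.1, 0.1, 0.0]
opening: 0.0002
grasp_force: 0.0
```

```bash
python3 - <<'E'
from h import *
c,im=shot("top","t2")
cv2.imwrite("pics/t2c.png",cv2.resize(im[160:300,200:340,::-1],None,fx=4,fy=4))
for y in (-.09,.09):
  print(y);cmd([*toworld(-.0085+.021,y),.076],YAW)
E
```

```text
-0.09
pos [ 0.579  -0.0897  0.1847] yaw -0.078 tilt [0.     0.0001] go [ 90.5 -91.3 108.7] az 0.001
0.09
pos [ 0.579  -0.0897  0.1847] yaw -0.078 tilt [0.     0.0001] go [  90.8 -271.3  108.8] az 0.001
```

View pics/t2c.png

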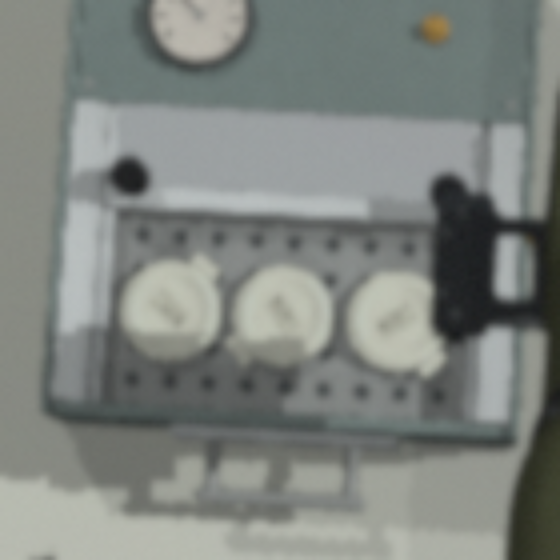

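All three shippers lie flat side by side, at crop pixels (168,310), (283,312) and (390,320). The left knob is at (130,177). I'll shut the sash, starting from behind the right knob.

Call:
{"name": "servo_tool", "arguments": {
  "steps": [
    {"ax": 0, "ay": 0, "az": 0, "x": 32, "y": -30, "z": 0, "hand": -1},
    {"ax": 0, "ay": 0, "az": 0, "x": 65, "y": -60, "z": 0, "hand": -1},
    {"ax": 0, "ay": 0, "az": 0, "x": 97, "y": -91, "z": 0, "hand": -1},
    {"ax": 0, "ay": 0, "az": 0, "x": 97, "y": -91, "z": 20, "hand": -1},
    {"ax": 0, "ay": 0, "az": 0, "x": 97, "y": -91, "z": 60, "hand": -1},
    {"ax": 0, "ay": 0, "az": 0, "x": 97, "y": -91, "z": 90, "hand": -1},
    {"ax": 0, "ay": 0, "az": 0, "x": 97, "y": -91, "z": 106, "hand": -1},
    {"ax": 0, "ay": 0, "az": 0, "x": 97, "y": -91, "z": 106, "hand": -1}
  ]
}}

```text
time_s: 34.45
position: [0.6811, -0.0065, 0.0763]
eef_rot: [3.139, -0.123, -0.008]
ft_force: [-0.4, 0.8, -0.8]
opening: 0.0007
grasp_force: 0.0
```

Call:
{"name": "servo_tool", "arguments": {
  "steps": [
    {"ax": 0, "ay": 0, "az": 0, "x": -6, "y": 0, "z": 0, "hand": -1},
    {"ax": 0, "ay": 0, "az": 0, "x": -11, "y": 0, "z": 0, "hand": -1},
    {"ax": 0, "ay": 0, "az": 0, "x": -16, "y": 0, "z": 0, "hand": -1},
    {"ax": 0, "ay": 0, "az": 0, "x": -21, "y": 0, "z": 0, "hand": -1},
    {"ax": 0, "ay": 0, "az": 0, "x": -21, "y": 0, "z": 0, "hand": -1},
    {"ax": 0, "ay": 0, "az": 0, "x": 8, "y": 0, "z": 0, "hand": -1},
    {"ax": 0, "ay": 0, "az": 0, "x": 8, "y": -45, "z": 0, "hand": -1},
    {"ax": 0, "ay": 0, "az": 0, "x": 8, "y": -90, "z": 0, "hand": -1}
  ]
}}

```text
time_s: 35.25
position: [0.6974, 0.0804, 0.0786]
eef_rot: [3.136, -0.13, -0.003]
ft_force: [0.7, 1.3, -0.6]
opening: 0.0002
grasp_force: 0.0
```

Call:
{"name": "servo_tool", "arguments": {
  "steps": [
    {"ax": 0, "ay": 0, "az": 0, "x": 0, "y": -45, "z": 0, "hand": -1},
    {"ax": 0, "ay": 0, "az": 0, "x": 0, "y": -90, "z": 0, "hand": -1},
    {"ax": 0, "ay": 0, "az": 0, "x": 0, "y": -90, "z": 0, "hand": -1},
    {"ax": 0, "ay": 0, "az": 0, "x": -12, "y": -90, "z": 0, "hand": -1},
    {"ax": 0, "ay": 0, "az": 0, "x": -22, "y": -90, "z": 0, "hand": -1},
    {"ax": 0, "ay": 0, "az": 0, "x": -32, "y": -90, "z": 0, "hand": -1},
    {"ax": 0, "ay": 0, "az": 0, "x": -40, "y": -90, "z": 0, "hand": -1},
    {"ax": 0, "ay": 0, "az": 0, "x": -43, "y": -90, "z": 0, "hand": -1}
  ]
}}

```text
time_s: 36.05
position: [0.6613, 0.1746, 0.0787]
eef_rot: [3.138, -0.123, -0.001]
ft_force: [3.0, -1.1, -1.5]
opening: 0.0008
grasp_force: 1.4
```

```bash
cat >> h.py <<'E'
def knobs():
    im=snapshot("top");c=calibration("top");o=status.get_obs()
    print("tcp box",np.round(tobox(o["position"]),4),"z",o["position"][2],"F",np.round(o["ft_force"],1))
    for b in blobs((im.max(2)<60)[190:275,210:330],25,90):
        P=tobox(ray(c,b[0]+[210,190],.094))
        if abs(abs(P[1])-.09)<.012: print("knob",np.round(P,4),b[1][4])
    return im
E
python3 - <<'E'
from h import *
cv2.imwrite("pics/k1.png",knobs()[:,:,::-1])
E
```

```text
tcp box [-0.017   0.0888] z 0.07866754327844058 F [ 0.7 -0.8 -0.4]
knob [-0.0301 -0.0898] 43
```

Call:
{"name": "servo_tool", "arguments": {
  "steps": [
    {"ax": 0, "ay": 0, "az": 0, "x": 24, "y": 0, "z": 0, "hand": -1},
    {"ax": 0, "ay": 0, "az": 0, "x": 24, "y": 40, "z": 0, "hand": -1},
    {"ax": 0, "ay": 0, "az": 0, "x": 24, "y": 85, "z": 0, "hand": -1},
    {"ax": 0, "ay": 0, "az": 0, "x": 24, "y": 130, "z": 0, "hand": -1},
    {"ax": 0, "ay": 0, "az": 0, "x": 24, "y": 172, "z": 0, "hand": -1},
    {"ax": 0, "ay": 0, "az": 0, "x": 24, "y": 180, "z": 0, "hand": -1},
    {"ax": 0, "ay": 0, "az": 0, "x": 14, "y": 180, "z": 0, "hand": -1},
    {"ax": 0, "ay": 0, "az": 0, "x": 4, "y": 180, "z": 0, "hand": -1}
  ]
}}

```text
time_s: 36.9
position: [0.652, -0.0037, 0.0787]
eef_rot: [-3.138, 0.124, -0.0]
ft_force: [1.7, 0.7, -1.3]
opening: 0.0005
grasp_force: 1.0
```

Call:
{"name": "servo_tool", "arguments": {
  "steps": [
    {"ax": 0, "ay": 0, "az": 0, "x": -6, "y": 0, "z": 0, "hand": -1},
    {"ax": 0, "ay": 0, "az": 0, "x": -12, "y": 0, "z": 0, "hand": -1},
    {"ax": 0, "ay": 0, "az": 0, "x": -18, "y": 0, "z": 0, "hand": -1},
    {"ax": 0, "ay": 0, "az": 0, "x": -22, "y": 0, "z": 0, "hand": -1},
    {"ax": 0, "ay": 0, "az": 0, "x": -22, "y": 0, "z": 0, "hand": -1},
    {"ax": 0, "ay": 0, "az": 0, "x": 14, "y": 0, "z": 0, "hand": -1},
    {"ax": 0, "ay": 0, "az": 0, "x": 14, "y": -40, "z": 0, "hand": -1},
    {"ax": 0, "ay": 0, "az": 0, "x": 14, "y": -85, "z": 0, "hand": -1}
  ]
}}

```text
time_s: 37.7
position: [0.6726, 0.0763, 0.0786]
eef_rot: [3.135, -0.132, -0.002]
ft_force: [0.5, 1.2, 0.3]
opening: 0.0004
grasp_force: 0.0
```

Call:
{"name": "servo_tool", "arguments": {
  "steps": [
    {"ax": 0, "ay": 0, "az": 0, "x": 0, "y": -45, "z": 0, "hand": -1},
    {"ax": 0, "ay": 0, "az": 0, "x": 0, "y": -90, "z": 0, "hand": -1},
    {"ax": 0, "ay": 0, "az": 0, "x": 0, "y": -95, "z": 0, "hand": -1},
    {"ax": 0, "ay": 0, "az": 0, "x": -15, "y": -95, "z": 0, "hand": -1},
    {"ax": 0, "ay": 0, "az": 0, "x": -28, "y": -95, "z": 0, "hand": -1},
    {"ax": 0, "ay": 0, "az": 0, "x": -38, "y": -95, "z": 0, "hand": -1},
    {"ax": 0, "ay": 0, "az": 0, "x": -46, "y": -95, "z": 0, "hand": -1},
    {"ax": 0, "ay": 0, "az": 0, "x": -50, "y": -95, "z": 0, "hand": -1}
  ]
}}

```text
time_s: 38.5
position: [0.6299, 0.1769, 0.0787]
eef_rot: [3.138, -0.124, -0.0]
ft_force: [2.3, -1.1, -2.1]
opening: 0.0007
grasp_force: 1.4
```

```bash
python3 - <<'E'
from h import *
knobs()
E
```

```text
tcp box [-0.0488  0.0885] z 0.07865860030163532 F [ 1.1 -1.3 -0.7]
knob [0.005  0.0919] 49
knob [-0.0629 -0.0896] 43
```

Call:
{"name": "servo_tool", "arguments": {
  "steps": [
    {"ax": 0, "ay": 0, "az": 0, "x": 24, "y": 0, "z": 0, "hand": -1},
    {"ax": 0, "ay": 0, "az": 0, "x": 24, "y": 40, "z": 0, "hand": -1},
    {"ax": 0, "ay": 0, "az": 0, "x": 24, "y": 85, "z": 0, "hand": -1},
    {"ax": 0, "ay": 0, "az": 0, "x": 24, "y": 130, "z": 0, "hand": -1},
    {"ax": 0, "ay": 0, "az": 0, "x": 24, "y": 172, "z": 0, "hand": -1},
    {"ax": 0, "ay": 0, "az": 0, "x": 24, "y": 180, "z": 0, "hand": -1},
    {"ax": 0, "ay": 0, "az": 0, "x": 14, "y": 180, "z": 0, "hand": -1},
    {"ax": 0, "ay": 0, "az": 0, "x": 4, "y": 180, "z": 0, "hand": -1}
  ]
}}

```text
time_s: 39.35
position: [0.62, -0.0013, 0.0787]
eef_rot: [-3.138, 0.124, 0.0]
ft_force: [2.7, 0.1, -1.3]
opening: 0.0008
grasp_force: 1.9
```

Call:
{"name": "servo_tool", "arguments": {
  "steps": [
    {"ax": 0, "ay": 0, "az": 0, "x": -6, "y": 0, "z": 0, "hand": -1},
    {"ax": 0, "ay": 0, "az": 0, "x": -12, "y": 0, "z": 0, "hand": -1},
    {"ax": 0, "ay": 0, "az": 0, "x": -18, "y": 0, "z": 0, "hand": -1},
    {"ax": 0, "ay": 0, "az": 0, "x": -22, "y": 0, "z": 0, "hand": -1},
    {"ax": 0, "ay": 0, "az": 0, "x": -22, "y": 0, "z": 0, "hand": -1},
    {"ax": 0, "ay": 0, "az": 0, "x": 14, "y": 0, "z": 0, "hand": -1},
    {"ax": 0, "ay": 0, "az": 0, "x": 14, "y": -40, "z": 0, "hand": -1},
    {"ax": 0, "ay": 0, "az": 0, "x": 14, "y": -85, "z": 0, "hand": -1}
  ]
}}

```text
time_s: 40.15
position: [0.6408, 0.0792, 0.0786]
eef_rot: [3.136, -0.132, -0.002]
ft_force: [0.4, 0.5, 0.0]
opening: 0.0004
grasp_force: 0.0
```

Call:
{"name": "servo_tool", "arguments": {
  "steps": [
    {"ax": 0, "ay": 0, "az": 0, "x": 0, "y": -45, "z": 0, "hand": -1},
    {"ax": 0, "ay": 0, "az": 0, "x": 0, "y": -90, "z": 0, "hand": -1},
    {"ax": 0, "ay": 0, "az": 0, "x": 0, "y": -95, "z": 0, "hand": -1},
    {"ax": 0, "ay": 0, "az": 0, "x": -15, "y": -95, "z": 0, "hand": -1},
    {"ax": 0, "ay": 0, "az": 0, "x": -28, "y": -95, "z": 0, "hand": -1},
    {"ax": 0, "ay": 0, "az": 0, "x": -38, "y": -95, "z": 0, "hand": -1},
    {"ax": 0, "ay": 0, "az": 0, "x": -46, "y": -95, "z": 0, "hand": -1},
    {"ax": 0, "ay": 0, "az": 0, "x": -50, "y": -95, "z": 0, "hand": -1}
  ]
}}

```text
time_s: 40.95
position: [0.598, 0.1795, 0.0787]
eef_rot: [3.138, -0.124, -0.0]
ft_force: [2.7, -1.2, -2.9]
opening: 0.0002
grasp_force: 1.4
```

```bash
python3 - <<'E'
from h import *
knobs()
E
```

```text
tcp box [-0.0808  0.0886] z 0.07870401085193884 F [ 0.4 -1.4 -0.7]
knob [-0.0945 -0.0899] 44
```

Call:
{"name": "servo_tool", "arguments": {
  "steps": [
    {"ax": 0, "ay": 0, "az": 0, "x": 24, "y": 0, "z": 0, "hand": -1},
    {"ax": 0, "ay": 0, "az": 0, "x": 24, "y": 40, "z": 0, "hand": -1},
    {"ax": 0, "ay": 0, "az": 0, "x": 24, "y": 85, "z": 0, "hand": -1},
    {"ax": 0, "ay": 0, "az": 0, "x": 24, "y": 130, "z": 0, "hand": -1},
    {"ax": 0, "ay": 0, "az": 0, "x": 24, "y": 172, "z": 0, "hand": -1},
    {"ax": 0, "ay": 0, "az": 0, "x": 24, "y": 180, "z": 0, "hand": -1},
    {"ax": 0, "ay": 0, "az": 0, "x": 14, "y": 180, "z": 0, "hand": -1},
    {"ax": 0, "ay": 0, "az": 0, "x": 4, "y": 180, "z": 0, "hand": -1}
  ]
}}

```text
time_s: 41.8
position: [0.5882, 0.0011, 0.0787]
eef_rot: [-3.138, 0.124, -0.0]
ft_force: [3.3, 0.5, -0.6]
opening: 0.0005
grasp_force: 1.5
```

Call:
{"name": "servo_tool", "arguments": {
  "steps": [
    {"ax": 0, "ay": 0, "az": 0, "x": -6, "y": 0, "z": 0, "hand": -1},
    {"ax": 0, "ay": 0, "az": 0, "x": -12, "y": 0, "z": 0, "hand": -1},
    {"ax": 0, "ay": 0, "az": 0, "x": -18, "y": 0, "z": 0, "hand": -1},
    {"ax": 0, "ay": 0, "az": 0, "x": -21, "y": 0, "z": 0, "hand": -1},
    {"ax": 0, "ay": 0, "az": 0, "x": -21, "y": 0, "z": 0, "hand": -1},
    {"ax": 0, "ay": 0, "az": 0, "x": 14, "y": 0, "z": 0, "hand": -1},
    {"ax": 0, "ay": 0, "az": 0, "x": 14, "y": -40, "z": 0, "hand": -1},
    {"ax": 0, "ay": 0, "az": 0, "x": 14, "y": -85, "z": 0, "hand": -1}
  ]
}}

```text
time_s: 42.6
position: [0.6088, 0.0819, 0.0786]
eef_rot: [3.136, -0.132, -0.002]
ft_force: [-0.3, 1.1, -0.1]
opening: 0.0002
grasp_force: 0.0
```

Call:
{"name": "servo_tool", "arguments": {
  "steps": [
    {"ax": 0, "ay": 0, "az": 0, "x": 0, "y": -45, "z": 0, "hand": -1},
    {"ax": 0, "ay": 0, "az": 0, "x": 0, "y": -90, "z": 0, "hand": -1},
    {"ax": 0, "ay": 0, "az": 0, "x": 0, "y": -95, "z": 0, "hand": -1},
    {"ax": 0, "ay": 0, "az": 0, "x": -15, "y": -95, "z": 0, "hand": -1},
    {"ax": 0, "ay": 0, "az": 0, "x": -26, "y": -95, "z": 0, "hand": -1},
    {"ax": 0, "ay": 0, "az": 0, "x": -36, "y": -95, "z": 0, "hand": -1},
    {"ax": 0, "ay": 0, "az": 0, "x": -42, "y": -95, "z": 0, "hand": -1},
    {"ax": 0, "ay": 0, "az": 0, "x": -46, "y": -95, "z": 0, "hand": -1}
  ]
}}

```text
time_s: 43.4
position: [0.5773, 0.1811, 0.0795]
eef_rot: [-3.139, 0.127, -0.023]
ft_force: [18.0, -2.5, -15.2]
opening: 0.0005
grasp_force: 9.4
```

Call:
{"name": "servo_tool", "arguments": {
  "steps": [
    {"ax": 0, "ay": 0, "az": 0, "x": 0, "y": 0, "z": 0, "hand": -1},
    {"ax": 0, "ay": 0, "az": 0, "x": 24, "y": 0, "z": 0, "hand": -1},
    {"ax": 0, "ay": 0, "az": 0, "x": 24, "y": 40, "z": 0, "hand": -1},
    {"ax": 0, "ay": 0, "az": 0, "x": 24, "y": 85, "z": 0, "hand": -1},
    {"ax": 0, "ay": 0, "az": 0, "x": 24, "y": 130, "z": 0, "hand": -1},
    {"ax": 0, "ay": 0, "az": 0, "x": 24, "y": 175, "z": 0, "hand": -1},
    {"ax": 0, "ay": 0, "az": 0, "x": 24, "y": 180, "z": 0, "hand": -1},
    {"ax": 0, "ay": 0, "az": 0, "x": 14, "y": 180, "z": 0, "hand": -1}
  ]
}}

```text
time_s: 44.2
position: [0.5704, -0.0011, 0.0789]
eef_rot: [3.137, -0.131, 0.0]
ft_force: [0.9, 1.1, -0.1]
opening: 0.0004
grasp_force: 0.0
```

Call:
{"name": "servo_tool", "arguments": {
  "steps": [
    {"ax": 0, "ay": 0, "az": 0, "x": -7, "y": 0, "z": 0, "hand": -1},
    {"ax": 0, "ay": 0, "az": 0, "x": -11, "y": 0, "z": 0, "hand": -1},
    {"ax": 0, "ay": 0, "az": 0, "x": -14, "y": 0, "z": 0, "hand": -1},
    {"ax": 0, "ay": 0, "az": 0, "x": -16, "y": 0, "z": 0, "hand": -1},
    {"ax": 0, "ay": 0, "az": 0, "x": -18, "y": 0, "z": 0, "hand": -1},
    {"ax": 0, "ay": 0, "az": 0, "x": -18, "y": 0, "z": 0, "hand": -1},
    {"ax": 0, "ay": 0, "az": 0, "x": -18, "y": 0, "z": 0, "hand": -1},
    {"ax": 0, "ay": 0, "az": 0, "x": -18, "y": 0, "z": 0, "hand": -1}
  ]
}}

```text
time_s: 45.0
position: [0.5636, 0.0023, 0.0798]
eef_rot: [3.138, -0.124, 0.036]
ft_force: [19.4, -5.2, -14.6]
opening: 0.0006
grasp_force: 9.5
```

```bash
python3 - <<'E'
from h import *
knobs()
E
```

```text
tcp box [-0.1005 -0.091 ] z 0.0798247618705205 F [ 19.6  -5.6 -15. ]
knob [-0.1211  0.089 ] 52
```

Both knobs now sit at about -0.121 under a 20 N press, so the sash is shut. I'll retreat upward, turn and measure the drawer bar.

Call:
{"name": "servo_tool", "arguments": {
  "steps": [
    {"ax": 0, "ay": 0, "az": 0, "x": 25, "y": 0, "z": 0, "hand": -1},
    {"ax": 0, "ay": 0, "az": 0, "x": 25, "y": 0, "z": -40, "hand": -1},
    {"ax": 0, "ay": 0, "az": 0, "x": 15, "y": 0, "z": -85, "hand": -1},
    {"ax": 0, "ay": 0, "az": -0.14, "x": -20, "y": -10, "z": -120, "hand": -1},
    {"ax": 0, "ay": 0, "az": -0.28, "x": -50, "y": -40, "z": -130, "hand": -1},
    {"ax": 0, "ay": 0, "az": -0.42, "x": -70, "y": -70, "z": -130, "hand": -1},
    {"ax": 0, "ay": 0, "az": -0.56, "x": -75, "y": -90, "z": -130, "hand": -0.5},
    {"ax": 0, "ay": 0, "az": -0.7, "x": -75, "y": -90, "z": -130, "hand": -0.5}
  ]
}}

```text
time_s: 45.85
position: [0.4826, 0.1042, 0.2092]
eef_rot: [-2.982, -0.981, 0.0]
ft_force: [0.4, -1.3, -0.0]
opening: 0.0142
grasp_force: 0.0
```

Call:
{"name": "servo_tool", "arguments": {
  "steps": [
    {"ax": 0, "ay": 0, "az": -0.14, "x": 0, "y": 0, "z": 0, "hand": -0.5},
    {"ax": 0, "ay": 0, "az": -0.28, "x": 0, "y": 0, "z": 0, "hand": -0.5},
    {"ax": 0, "ay": 0, "az": -0.42, "x": 0, "y": 0, "z": 0, "hand": -0.5},
    {"ax": 0, "ay": 0, "az": -0.56, "x": 0, "y": 0, "z": 0, "hand": -0.5},
    {"ax": 0, "ay": 0, "az": -0.7, "x": 0, "y": 0, "z": 0, "hand": -0.5},
    {"ax": 0, "ay": 0, "az": -0.84, "x": 0, "y": 0, "z": 0, "hand": -0.5},
    {"ax": 0, "ay": 0, "az": -0.872, "x": 0, "y": 0, "z": 0, "hand": -0.5},
    {"ax": 0, "ay": 0, "az": -0.872, "x": 0, "y": 0, "z": 0, "hand": -0.5}
  ]
}}

```text
time_s: 46.65
position: [0.484, 0.0996, 0.2087]
eef_rot: [-2.306, -2.133, 0.001]
ft_force: [0.3, 0.3, -0.1]
opening: 0.0221
grasp_force: 0.0
```

```bash
python3 - <<'E'
from h import *
c=np.load("w3.npy",allow_pickle=True).item()
for p in((186,214),(270,214),(228,216)):print("bar w3",tobox(ray(c,p,.036)))
knobs()
c,im=shot("wrist","w9");np.save("w9.npy",c,allow_pickle=True)
cmd([*toworld(-.177,0),.02],1.4918)
E
```

```text
bar w3 [-0.18090621  0.04580468]
bar w3 [-0.18051891 -0.04784278]
bar w3 [-0.18300837 -0.00086677]
tcp box [-0.1874 -0.0002] z 0.20866907788176547 F [ 0.5 -0.6 -0.3]
knob [-0.1209 -0.0898] 42
pos [0.4842 0.0995 0.2087] yaw 1.492 tilt [-0.0004 -0.0002] go [  0.3  10.4 188.7] az 0.0
```

View pics/w9.png

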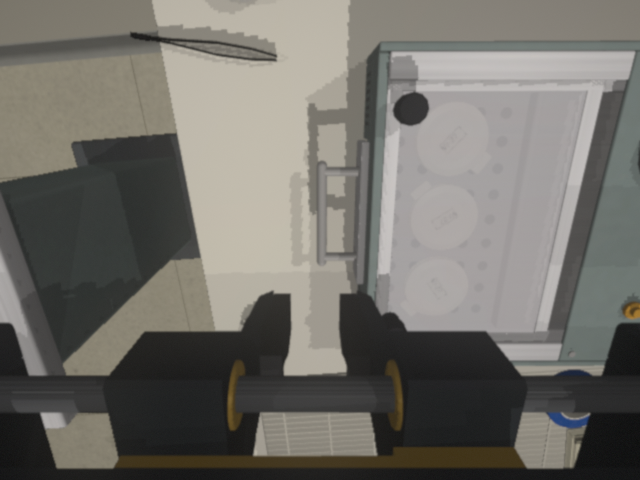

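The sash is shut with the three shippers seen through it. The drawer bar runs in image column 322, from row 163 to row 262.

```bash
python3 - <<'E'
from h import *
c=np.load("w9.npy",allow_pickle=True).item()
for p in((322,168),(322,212),(322,256)):print("bar",tobox(ray(c,p,.036)))
for p in((363,160),(363,270)):print("panel",tobox(ray(c,p,.0425)))
p=tobox(ray(c,(322,212),.036))[0];cmd([*toworld(p,0),.02],1.4918)
E
```

```text
bar [-0.1809042   0.04289085]
bar [-0.18063702  0.00340387]
bar [-0.18034775 -0.03934584]
panel [-0.14621997  0.05043011]
panel [-0.14188687 -0.05089784]
pos [0.4842 0.0995 0.2087] yaw 1.492 tilt [-0.0004 -0.0002] go [  0.3   6.8 188.7] az 0.0
```

Call:
{"name": "servo_tool", "arguments": {
  "steps": [
    {"ax": 0, "ay": 0, "az": 0, "x": 0, "y": 5.5, "z": 40, "hand": -0.5},
    {"ax": 0, "ay": 0, "az": 0, "x": 0, "y": 5.5, "z": 80, "hand": -0.5},
    {"ax": 0, "ay": 0, "az": 0, "x": 0, "y": 5.5, "z": 115, "hand": -0.5},
    {"ax": 0, "ay": 0, "az": 0, "x": 0, "y": 5.5, "z": 140, "hand": -0.5},
    {"ax": 0, "ay": 0, "az": 0, "x": 0, "y": 5.5, "z": 160, "hand": -0.5},
    {"ax": 0, "ay": 0, "az": 0, "x": 0, "y": 5.5, "z": 175, "hand": -0.5},
    {"ax": 0, "ay": 0, "az": 0, "x": 0, "y": 5.5, "z": 188, "hand": -0.5},
    {"ax": 0, "ay": 0, "az": 0, "x": 0, "y": 5.5, "z": 188, "hand": -0.5}
  ]
}}

```text
time_s: 47.55
position: [0.4892, 0.099, 0.0194]
eef_rot: [-2.306, -2.134, 0.004]
ft_force: [-0.2, 0.1, 0.9]
opening: 0.0223
grasp_force: 0.0
```

Call:
{"name": "servo_tool", "arguments": {
  "steps": [
    {"ax": 0, "ay": 0, "az": 0, "x": 0, "y": 0, "z": 0, "hand": -1},
    {"ax": 0, "ay": 0, "az": 0, "x": 0, "y": 0, "z": 0, "hand": -1},
    {"ax": 0, "ay": 0, "az": 0, "x": 0, "y": 0, "z": 0, "hand": -1},
    {"ax": 0, "ay": 0, "az": 0, "x": 0, "y": 0, "z": 0, "hand": -1},
    {"ax": 0, "ay": 0, "az": 0, "x": 0, "y": -8, "z": 0, "hand": -1},
    {"ax": 0, "ay": 0, "az": 0, "x": 0, "y": -16, "z": 0, "hand": -1},
    {"ax": 0, "ay": 0, "az": 0, "x": 0, "y": -24, "z": 0, "hand": -1},
    {"ax": 0, "ay": 0, "az": 0, "x": 0, "y": -32, "z": 0, "hand": -1}
  ]
}}

```text
time_s: 48.35
position: [0.4578, 0.1016, 0.0213]
eef_rot: [2.305, 2.134, 0.002]
ft_force: [2.1, 0.1, 5.3]
opening: 0.0084
grasp_force: 15.0
```

Call:
{"name": "servo_tool", "arguments": {
  "steps": [
    {"ax": 0, "ay": 0, "az": 0, "x": 0, "y": -8, "z": 0, "hand": -1},
    {"ax": 0, "ay": 0, "az": 0, "x": 0, "y": -15, "z": 0, "hand": -1},
    {"ax": 0, "ay": 0, "az": 0, "x": 0, "y": -21, "z": 0, "hand": -1},
    {"ax": 0, "ay": 0, "az": 0, "x": 0, "y": -26, "z": 0, "hand": -1},
    {"ax": 0, "ay": 0, "az": 0, "x": 0, "y": -30, "z": 0, "hand": -1},
    {"ax": 0, "ay": 0, "az": 0, "x": 0, "y": -34, "z": 0, "hand": -1},
    {"ax": 0, "ay": 0, "az": 0, "x": 0, "y": -37, "z": 0, "hand": -1},
    {"ax": 0, "ay": 0, "az": 0, "x": 0, "y": -37, "z": 0, "hand": -1}
  ]
}}

```text
time_s: 49.15
position: [0.4295, 0.1038, 0.0213]
eef_rot: [2.299, 2.124, 0.014]
ft_force: [17.7, -0.2, -0.3]
opening: 0.0083
grasp_force: 15.0
```

```bash
python3 - <<'E'
from h import *
knobs()
E
```

```text
tcp box [-0.2422 -0.0004] z 0.021329330985927 F [16.9  0.7  0. ]
knob [-0.1209  0.0888] 48
knob [-0.1209 -0.0896] 43
```

Call:
{"name": "servo_tool", "arguments": {
  "steps": [
    {"ax": 0, "ay": 0, "az": 0, "x": 0, "y": 4, "z": 0, "hand": -0.5},
    {"ax": 0, "ay": 0, "az": 0, "x": 0, "y": 4, "z": 0, "hand": -0.5},
    {"ax": 0, "ay": 0, "az": 0, "x": 0, "y": 4, "z": 0, "hand": -0.5},
    {"ax": 0, "ay": 0, "az": 0, "x": 0, "y": 4, "z": -20, "hand": -0.5},
    {"ax": 0, "ay": 0, "az": 0, "x": 0, "y": 4, "z": -60, "hand": -0.5},
    {"ax": 0, "ay": 0, "az": 0, "x": 0, "y": 4, "z": -105, "hand": -0.5},
    {"ax": 0, "ay": 0, "az": 0, "x": -10, "y": 4, "z": -150, "hand": -0.5},
    {"ax": 0, "ay": 0, "az": 0, "x": -40, "y": 14, "z": -180, "hand": 0}
  ]
}}

```text
time_s: 50.0
position: [0.4284, 0.0731, 0.1904]
eef_rot: [-2.295, -2.14, 0.0]
ft_force: [1.1, -0.9, -0.8]
opening: 0.0282
grasp_force: 0.0
```

Call:
{"name": "servo_tool", "arguments": {
  "steps": [
    {"ax": 0, "ay": 0, "az": 0, "x": -40, "y": 10, "z": 0, "hand": 0},
    {"ax": 0, "ay": 0, "az": 0, "x": -60, "y": 15, "z": 0, "hand": 0},
    {"ax": 0, "ay": 0, "az": 0, "x": -60, "y": 15, "z": 0, "hand": 0},
    {"ax": 0, "ay": 0, "az": 0, "x": -60, "y": 15, "z": 0, "hand": 0},
    {"ax": 0, "ay": 0, "az": 0, "x": -60, "y": 15, "z": 0, "hand": 0},
    {"ax": 0, "ay": 0, "az": 0, "x": -60, "y": 15, "z": 0, "hand": 0},
    {"ax": 0, "ay": 0, "az": 0, "x": -60, "y": 15, "z": 0, "hand": 0},
    {"ax": 0, "ay": 0, "az": 0, "x": -60, "y": 15, "z": 0, "hand": 0}
  ]
}}

```text
time_s: 50.8
position: [0.441, 0.0105, 0.1885]
eef_rot: [-2.304, -2.136, 0.0]
ft_force: [-1.0, 0.4, -0.3]
opening: 0.0438
grasp_force: 0.0
```

```bash
python3 - <<'E'
from h import *
c,im=shot("wrist","w10");np.save("w10.npy",c,allow_pickle=True)
ct,it=shot("top","t3")
cmd([.60,-.35,.2],1.4918);print(proj(c,[*toworld(-.1775,0),.01]))
cv2.imwrite("pics/w10c.png",np.hstack([cv2.resize(im[40:440,200:600,::-1],(500,500)),cv2.resize(it[200:290,420:500,::-1],(290,500))]))
E
```

```text
pos [0.4411 0.0102 0.1885] yaw 1.494 tilt [-0. -0.] go [-347.   185.9  -11.5] az 0.003
[369.14077304 108.40522203]
```

View pics/w10c.png

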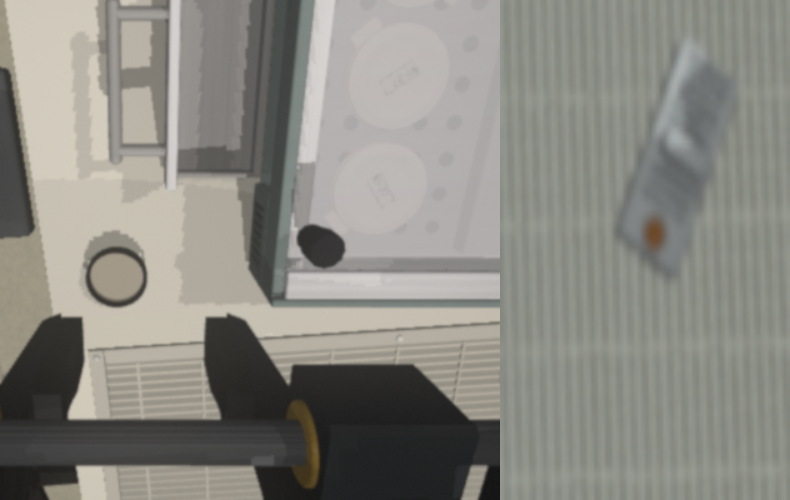

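The drawer is out with its panel at crop column 172 and its interior spanning columns 178 to 250. In the top-view inset the cartridge centre is now near (469.6,228), so it has been knocked about 2 cm. Computing both.

```bash
python3 - <<'E'
from h import *
c=np.load("w10.npy",allow_pickle=True).item()
q=lambda u,v,z:tobox(ray(c,(200+u/1.25,40+v/1.25),z))
print("panel front/rear top",q(167,120,.0425),q(178,120,.0425));print("rear wall",[q(u,120,.022)[0] for u in(245,250,258)]);print("side",q(215,172,.022),"bar",q(115,80,.036))
t=calibration("top");P=ray(t,(469.6,228),.022);W=ray(t,(462.8,242),.022);print(P,W,np.degrees(np.arctan2(*(W-P)[1::-1])))
cmd([*P[:2],.17],1.065)
E
```

```text
panel front/rear top [-0.20873753 -0.02127139] [-0.20188097 -0.02124608]
rear wall [np.float64(-0.15569013551044183), np.float64(-0.1523556172187927), np.float64(-0.14702046378952208)]
side [-0.17383474 -0.05649691] bar [-0.24116055  0.00220632]
[ 0.61248839 -0.3718877   0.022     ] [ 0.57970805 -0.35408587  0.022     ] 151.49520806112426
pos [0.4411 0.0102 0.1885] yaw 1.494 tilt [-0. -0.] go [-367.9  200.1   18.5] az 0.429
```

Call:
{"name": "servo_tool", "arguments": {
  "steps": [
    {"ax": 0, "ay": 0, "az": 0, "x": -40, "y": 22, "z": 0, "hand": 0},
    {"ax": 0, "ay": 0, "az": 0.05, "x": -80, "y": 44, "z": 0, "hand": 0},
    {"ax": 0, "ay": 0, "az": 0.1, "x": -122, "y": 66, "z": 0, "hand": 0},
    {"ax": 0, "ay": 0, "az": 0.15, "x": -164, "y": 88, "z": 0, "hand": 0},
    {"ax": 0, "ay": 0, "az": 0.2, "x": -206, "y": 111, "z": 0, "hand": 0},
    {"ax": 0, "ay": 0, "az": 0.25, "x": -248, "y": 134, "z": 5, "hand": 0},
    {"ax": 0, "ay": 0, "az": 0.3, "x": -290, "y": 157, "z": 10, "hand": 0},
    {"ax": 0, "ay": 0, "az": 0.429, "x": -325, "y": 177, "z": 19, "hand": 0}
  ]
}}

```text
time_s: 51.7
position: [0.593, -0.3312, 0.1694]
eef_rot: [2.71, 1.586, 0.0]
ft_force: [0.4, -0.2, -0.6]
opening: 0.0443
grasp_force: 0.0
```

Call:
{"name": "servo_tool", "arguments": {
  "steps": [
    {"ax": 0, "ay": 0, "az": 0, "x": 0, "y": 0, "z": 0, "hand": 0},
    {"ax": 0, "ay": 0, "az": 0, "x": 0, "y": 0, "z": 0, "hand": 0},
    {"ax": 0, "ay": 0, "az": 0, "x": 0, "y": 0, "z": 0, "hand": 0},
    {"ax": 0, "ay": 0, "az": 0, "x": 0, "y": 0, "z": 0, "hand": 0},
    {"ax": 0, "ay": 0, "az": 0, "x": 0, "y": 0, "z": 0, "hand": 0},
    {"ax": 0, "ay": 0, "az": 0, "x": 0, "y": 0, "z": 0, "hand": 0},
    {"ax": 0, "ay": 0, "az": 0, "x": 0, "y": 0, "z": 0, "hand": 0},
    {"ax": 0, "ay": 0, "az": 0, "x": 0, "y": 0, "z": 0, "hand": 0}
  ]
}}

```text
time_s: 52.5
position: [0.5925, -0.3277, 0.1696]
eef_rot: [2.706, 1.595, -0.0]
ft_force: [-0.4, -0.2, 0.1]
opening: 0.0439
grasp_force: 0.0
```

```bash
python3 - <<'E'
from h import *
c,im=shot("wrist","w11");np.save("w11.npy",c,allow_pickle=True)
u=proj(c,[.6125,-.372,.022]);print(u);x,y=map(int,u)
x0,y0=max(x-100,0),max(y-75,0);print(x0,y0)
cv2.imwrite("pics/w11c.png",cv2.resize(im[y0:y0+150,x0:x0+200,::-1],None,fx=4,fy=4,interpolation=2))
cmd([.6125,-.372,.026],1.065)
E
```

```text
[359.08126132 255.53843628]
259 180
pos [ 0.5925 -0.3278  0.1696] yaw 1.065 tilt [ 0.     -0.0001] go [-29.   38.9 143.6] az -0.0
```

View pics/w11c.png

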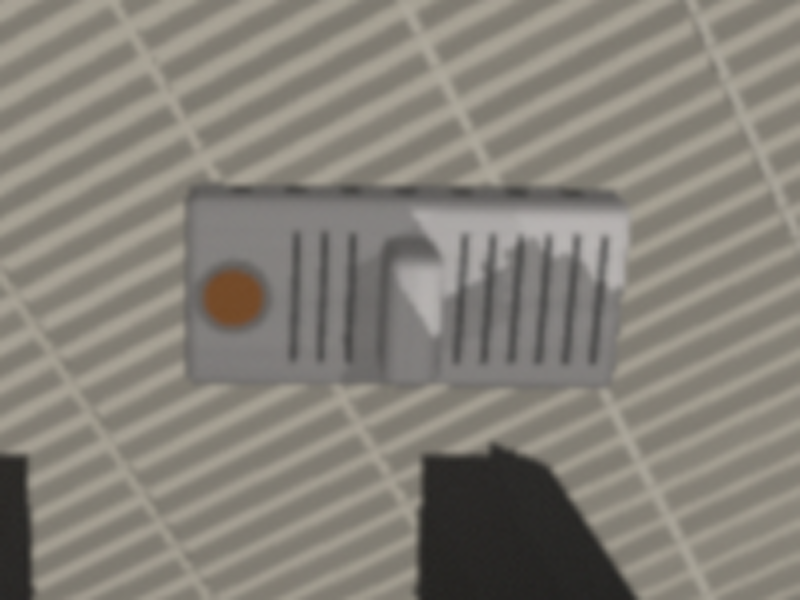

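The cartridge corners in the crop are (190,200), (625,212), (610,385) and (188,380), with the grip at about (412,320).

```bash
python3 - <<'E'
from h import *
c=np.load("w11.npy",allow_pickle=True).item()
q=[ray(c,(259+u/4,180+v/4),.022) for u,v in((190,200),(625,212),(610,385),(188,380))]
P=sum(q)/4;d=(q[1]-q[0])+(q[2]-q[3]);e=(q[0]-q[3])+(q[1]-q[2]);print(P,np.linalg.norm(d)/2,np.linalg.norm(e)/2)
y=np.arctan2(d[1],d[0])+np.pi/2;print(y,np.arctan2(e[1],e[0]))
print("grip",ray(c,(259+412/4,180+310/4),.038))
cmd([*P[:2],.026],y)
E
```

```text
[ 0.61371241 -0.37105609  0.022     ] 0.09329712006473545 0.04097674413562938
1.0446693980214763 1.0588658815018739
grip [ 0.61494374 -0.36837673  0.038     ]
pos [ 0.5925 -0.3278  0.1696] yaw 1.065 tilt [ 0.     -0.0001] go [-27.6  39.5 143.6] az 0.02
```

Call:
{"name": "servo_tool", "arguments": {
  "steps": [
    {"ax": 0, "ay": 0, "az": 0.01, "x": -27, "y": 39.5, "z": 0, "hand": 0},
    {"ax": 0, "ay": 0, "az": 0.01, "x": -27, "y": 39.5, "z": 40, "hand": 0},
    {"ax": 0, "ay": 0, "az": 0.01, "x": -27, "y": 39.5, "z": 80, "hand": 0},
    {"ax": 0, "ay": 0, "az": 0.01, "x": -27, "y": 39.5, "z": 110, "hand": 0},
    {"ax": 0, "ay": 0, "az": 0.01, "x": -27, "y": 39.5, "z": 130, "hand": 0},
    {"ax": 0, "ay": 0, "az": 0.01, "x": -27, "y": 39.5, "z": 140, "hand": 0},
    {"ax": 0, "ay": 0, "az": 0.01, "x": -27, "y": 39.5, "z": 143, "hand": 0},
    {"ax": 0, "ay": 0, "az": 0.01, "x": -27, "y": 39.5, "z": 143, "hand": 0}
  ]
}}

```text
time_s: 53.35
position: [0.6149, -0.3708, 0.0275]
eef_rot: [2.714, 1.58, 0.002]
ft_force: [0.2, -0.1, 0.5]
opening: 0.0438
grasp_force: 0.0
```

Call:
{"name": "servo_tool", "arguments": {
  "steps": [
    {"ax": 0, "ay": 0, "az": 0, "x": 0, "y": 0, "z": 0, "hand": -1},
    {"ax": 0, "ay": 0, "az": 0, "x": 0, "y": 0, "z": 0, "hand": -1},
    {"ax": 0, "ay": 0, "az": 0, "x": 0, "y": 0, "z": 0, "hand": -1},
    {"ax": 0, "ay": 0, "az": 0, "x": 0, "y": 0, "z": 0, "hand": -1},
    {"ax": 0, "ay": 0, "az": 0, "x": 0, "y": 0, "z": 0, "hand": -1},
    {"ax": 0, "ay": 0, "az": 0, "x": 0, "y": 0, "z": 0, "hand": -1},
    {"ax": 0, "ay": 0, "az": 0, "x": 0, "y": 0, "z": 0, "hand": -1},
    {"ax": 0, "ay": 0, "az": 0, "x": 0, "y": 0, "z": 0, "hand": -1}
  ],
  "squeeze": 30
}}

```text
time_s: 54.15
position: [0.6142, -0.3707, 0.027]
eef_rot: [2.714, 1.581, 0.0]
ft_force: [-1.2, -0.0, 5.2]
opening: 0.0113
grasp_force: 30.0
```

Call:
{"name": "servo_tool", "arguments": {
  "steps": [
    {"ax": 0, "ay": 0, "az": 0, "x": 0, "y": 0, "z": -10, "hand": -1},
    {"ax": 0, "ay": 0, "az": 0, "x": 0, "y": 0, "z": -30, "hand": -1},
    {"ax": 0, "ay": 0, "az": 0, "x": 0, "y": 0, "z": -60, "hand": -1},
    {"ax": 0, "ay": 0, "az": 0, "x": 0, "y": 0, "z": -90, "hand": -1},
    {"ax": 0, "ay": 0, "az": 0, "x": 0, "y": 0, "z": -120, "hand": -1},
    {"ax": 0, "ay": 0, "az": 0, "x": 0, "y": 0, "z": -120, "hand": -1},
    {"ax": 0, "ay": 0, "az": 0, "x": 0, "y": 0, "z": -120, "hand": -1},
    {"ax": 0, "ay": 0, "az": 0, "x": 0, "y": 0, "z": -120, "hand": -1}
  ]
}}

```text
time_s: 54.95
position: [0.613, -0.3704, 0.1454]
eef_rot: [-2.713, -1.581, 0.003]
ft_force: [0.2, -0.3, -2.1]
opening: 0.0113
grasp_force: 30.0
```

```bash
python3 - <<'E'
from h import *
o=status.get_obs();print(o["opening"],o["grasp_force"],o["ft_force"])
cmd([*toworld(-.1772,0),.15],YAW)
E
```

```text
0.011252351147300929 29.999467134475708 [ 0.17553    -0.28534278 -2.08865596]
pos [ 0.613  -0.3704  0.1454] yaw 1.055 tilt [-0.0024  0.0005] go [ 349.8 -334.7   -4.1] az 1.134
```

Call:
{"name": "servo_tool", "arguments": {
  "steps": [
    {"ax": 0, "ay": 0, "az": 0, "x": 30, "y": -29, "z": -5, "hand": -1},
    {"ax": 0, "ay": 0, "az": 0, "x": 62, "y": -60, "z": -5, "hand": -1},
    {"ax": 0, "ay": 0, "az": 0, "x": 96, "y": -93, "z": -5, "hand": -1},
    {"ax": 0, "ay": 0, "az": 0, "x": 130, "y": -125, "z": -5, "hand": -1},
    {"ax": 0, "ay": 0, "az": 0, "x": 164, "y": -158, "z": -5, "hand": -1},
    {"ax": 0, "ay": 0, "az": 0, "x": 198, "y": -190, "z": -5, "hand": -1},
    {"ax": 0, "ay": 0, "az": 0, "x": 232, "y": -223, "z": -5, "hand": -1},
    {"ax": 0, "ay": 0, "az": 0, "x": 266, "y": -256, "z": -5, "hand": -1}
  ]
}}

```text
time_s: 55.75
position: [0.521, -0.0115, 0.1504]
eef_rot: [-2.714, -1.58, 0.003]
ft_force: [0.7, 0.1, -1.2]
opening: 0.0116
grasp_force: 30.0
```

Call:
{"name": "servo_tool", "arguments": {
  "steps": [
    {"ax": 0, "ay": 0, "az": 0.14, "x": 24, "y": -22, "z": 0, "hand": -1},
    {"ax": 0, "ay": 0, "az": 0.28, "x": 48, "y": -44, "z": 0, "hand": -1},
    {"ax": 0, "ay": 0, "az": 0.42, "x": 70, "y": -66, "z": 0, "hand": -1},
    {"ax": 0, "ay": 0, "az": 0.56, "x": 84, "y": -79, "z": 0, "hand": -1},
    {"ax": 0, "ay": 0, "az": 0.7, "x": 84, "y": -79, "z": 0, "hand": -1},
    {"ax": 0, "ay": 0, "az": 0.84, "x": 84, "y": -79, "z": 0, "hand": -1},
    {"ax": 0, "ay": 0, "az": 0.98, "x": 84, "y": -79, "z": 0, "hand": -1},
    {"ax": 0, "ay": 0, "az": 1.134, "x": 84, "y": -79, "z": 0, "hand": -1}
  ]
}}

```text
time_s: 56.55
position: [0.4944, 0.099, 0.1505]
eef_rot: [3.138, -0.127, -0.004]
ft_force: [-0.7, 1.0, -0.3]
opening: 0.0116
grasp_force: 30.0
```

Call:
{"name": "servo_tool", "arguments": {
  "steps": [
    {"ax": 0, "ay": 0, "az": 0, "x": 0, "y": 0, "z": 20, "hand": -1},
    {"ax": 0, "ay": 0, "az": 0, "x": 0, "y": 0, "z": 40, "hand": -1},
    {"ax": 0, "ay": 0, "az": 0, "x": 0, "y": 0, "z": 50, "hand": -1},
    {"ax": 0, "ay": 0, "az": 0, "x": 0, "y": 0, "z": 50, "hand": -1},
    {"ax": 0, "ay": 0, "az": 0, "x": 0, "y": 0, "z": 50, "hand": -1},
    {"ax": 0, "ay": 0, "az": 0, "x": 0, "y": 0, "z": 50, "hand": -1},
    {"ax": 0, "ay": 0, "az": 0, "x": 0, "y": 0, "z": 50, "hand": -1},
    {"ax": 0, "ay": 0, "az": 0, "x": 0, "y": 0, "z": 50, "hand": -1}
  ]
}}

```text
time_s: 57.35
position: [0.4957, 0.0992, 0.1021]
eef_rot: [-3.139, 0.118, -0.002]
ft_force: [0.1, 0.2, -0.6]
opening: 0.0117
grasp_force: 30.0
```

```bash
python3 - <<'E'
from h import *
o=status.get_obs();print(o["opening"],o["grasp_force"])
cmd([*toworld(-.1772,0),.032],YAW)
c,im=shot("wrist","w12");np.save("w12.npy",c,allow_pickle=True)
cv2.imwrite("pics/w12c.png",cv2.resize(im[150:390,160:480,::-1],None,fx=2.5,fy=2.5))
E
```

```text
0.011742602476201132 29.99946802854538
pos [0.4957 0.0992 0.1021] yaw -0.075 tilt [0.0011 0.0003] go [-1.4  0.3 70.1] az 0.004
```

View pics/w12c.png

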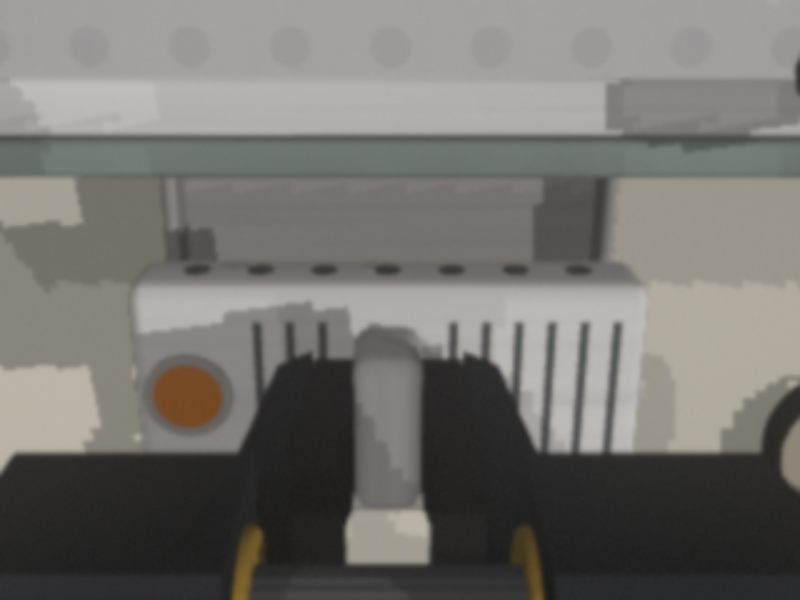

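The cartridge is level in the grip and centred between the drawer walls (crop columns 180 and 605, can from 137 to 643). Lowering it now.

Call:
{"name": "servo_tool", "arguments": {
  "steps": [
    {"ax": 0, "ay": 0, "az": 0, "x": -1.5, "y": 0, "z": 15, "hand": -1},
    {"ax": 0, "ay": 0, "az": 0, "x": -1.5, "y": 0, "z": 30, "hand": -1},
    {"ax": 0, "ay": 0, "az": 0, "x": -1.5, "y": 0, "z": 42, "hand": -1},
    {"ax": 0, "ay": 0, "az": 0, "x": -1.5, "y": 0, "z": 52, "hand": -1},
    {"ax": 0, "ay": 0, "az": 0, "x": -1.5, "y": 0, "z": 60, "hand": -1},
    {"ax": 0, "ay": 0, "az": 0, "x": -1.5, "y": 0, "z": 66, "hand": -1},
    {"ax": 0, "ay": 0, "az": 0, "x": -1.5, "y": 0, "z": 69, "hand": -1},
    {"ax": 0, "ay": 0, "az": 0, "x": -1.5, "y": 0, "z": 69, "hand": -1}
  ]
}}

```text
time_s: 58.2
position: [0.4938, 0.0992, 0.0323]
eef_rot: [3.139, -0.118, -0.0]
ft_force: [-0.2, 0.7, -1.7]
opening: 0.0113
grasp_force: 30.0
```

```bash
python3 - <<'E'
from h import *
o=status.get_obs();print(o["opening"],o["grasp_force"],o["ft_force"],tobox(o["position"]))
cmd([*toworld(-.1772,0),.032],YAW)
E
```

```text
0.011315944851205788 29.99955117702484 [-0.16355023  0.66022994 -1.68843585] [-0.17781054  0.0002053 ]
pos [0.4938 0.0992 0.0323] yaw -0.075 tilt [-0.0003 -0.0002] go [0.6 0.2 0.3] az 0.004
```

Call:
{"name": "servo_tool", "arguments": {
  "steps": [
    {"ax": 0, "ay": 0, "az": 0, "x": 0, "y": 0, "z": 1, "hand": -0.3},
    {"ax": 0, "ay": 0, "az": 0, "x": 0, "y": 0, "z": 1, "hand": -0.3},
    {"ax": 0, "ay": 0, "az": 0, "x": 0, "y": 0, "z": 1, "hand": -0.3},
    {"ax": 0, "ay": 0, "az": 0, "x": 0, "y": 0, "z": 0, "hand": -0.3},
    {"ax": 0, "ay": 0, "az": 0, "x": 0, "y": 0, "z": -20, "hand": -0.3},
    {"ax": 0, "ay": 0, "az": 0, "x": 0, "y": 0, "z": -50, "hand": -0.3},
    {"ax": 0, "ay": 0, "az": 0, "x": 0, "y": 0, "z": -80, "hand": -0.3},
    {"ax": 0, "ay": 0, "az": 0, "x": -30, "y": 0, "z": -100, "hand": -1}
  ]
}}

```text
time_s: 59.0
position: [0.4684, 0.1018, 0.1346]
eef_rot: [-3.136, 0.123, -0.013]
ft_force: [0.1, -1.0, 0.1]
opening: 0.0252
grasp_force: 0.0
```

Call:
{"name": "servo_tool", "arguments": {
  "steps": [
    {"ax": 0, "ay": 0, "az": 0, "x": -30, "y": 0, "z": 0, "hand": -1},
    {"ax": 0, "ay": 0, "az": 0, "x": -60, "y": 0, "z": 0, "hand": -1},
    {"ax": 0, "ay": 0, "az": 0, "x": -60, "y": 0, "z": 0, "hand": -1},
    {"ax": 0, "ay": 0, "az": 0, "x": -60, "y": 0, "z": 0, "hand": -1},
    {"ax": 0, "ay": 0, "az": 0, "x": -60, "y": 0, "z": 0, "hand": -1},
    {"ax": 0, "ay": 0, "az": 0, "x": -60, "y": 0, "z": 0, "hand": -1},
    {"ax": 0, "ay": 0, "az": 0, "x": -60, "y": 0, "z": 0, "hand": -1},
    {"ax": 0, "ay": 0, "az": 0, "x": -60, "y": 0, "z": 0, "hand": -1}
  ]
}}

```text
time_s: 59.8
position: [0.4045, 0.1059, 0.1324]
eef_rot: [-3.139, 0.119, -0.0]
ft_force: [-0.5, 0.7, 0.1]
opening: 0.0005
grasp_force: 0.0
```

```bash
python3 - <<'E'
from h import *
c,im=shot("wrist","w13")
cv2.imwrite("pics/w13c.png",cv2.resize(im[0:400,100:540,::-1],None,fx=1.3,fy=1.3))
print(tobox(status.get_obs()["position"]));cmd([*toworld(-.268,0),.022],YAW)
E
```

```text
[-2.67423594e-01 -1.84267727e-04]
pos [0.4044 0.1059 0.1324] yaw -0.076 tilt [ 0.0002 -0.    ] go [ -0.6  -0.2 110.4] az 0.003
```

View pics/w13c.png

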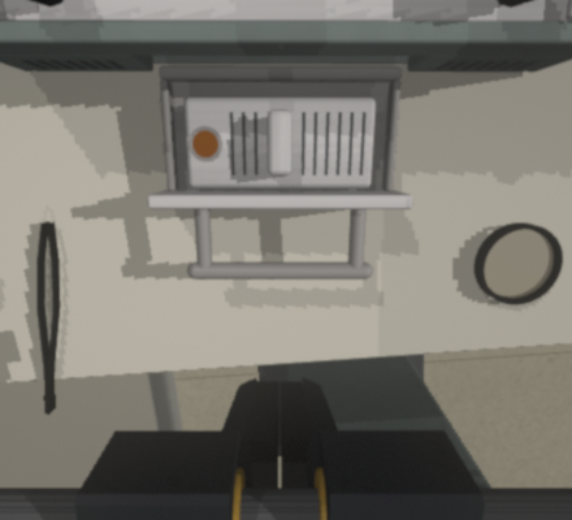

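The cartridge lies flat inside the drawer with its grip up and window left, at crop (280,143). I'll push the drawer home.

Call:
{"name": "servo_tool", "arguments": {
  "steps": [
    {"ax": 0, "ay": 0, "az": 0, "x": -1, "y": 0, "z": 35, "hand": -1},
    {"ax": 0, "ay": 0, "az": 0, "x": -1, "y": 0, "z": 70, "hand": -1},
    {"ax": 0, "ay": 0, "az": 0, "x": -1, "y": 0, "z": 98, "hand": -1},
    {"ax": 0, "ay": 0, "az": 0, "x": -1, "y": 0, "z": 110, "hand": -1},
    {"ax": 0, "ay": 0, "az": 0, "x": -1, "y": 0, "z": 110, "hand": -1},
    {"ax": 0, "ay": 0, "az": 0, "x": 6, "y": 0, "z": 110, "hand": -1},
    {"ax": 0, "ay": 0, "az": 0, "x": 13, "y": 0, "z": 110, "hand": -1},
    {"ax": 0, "ay": 0, "az": 0, "x": 21, "y": 0, "z": 110, "hand": -1}
  ]
}}

```text
time_s: 60.65
position: [0.4321, 0.1058, 0.029]
eef_rot: [3.136, -0.119, -0.018]
ft_force: [-2.1, 0.0, 1.4]
opening: 0.0003
grasp_force: 0.9
```

Call:
{"name": "servo_tool", "arguments": {
  "steps": [
    {"ax": 0, "ay": 0, "az": 0, "x": 8, "y": 0, "z": 0, "hand": -1},
    {"ax": 0, "ay": 0, "az": 0, "x": 17, "y": 0, "z": 0, "hand": -1},
    {"ax": 0, "ay": 0, "az": 0, "x": 26, "y": 0, "z": 0, "hand": -1},
    {"ax": 0, "ay": 0, "az": 0, "x": 35, "y": 0, "z": 0, "hand": -1},
    {"ax": 0, "ay": 0, "az": 0, "x": 43, "y": 0, "z": 0, "hand": -1},
    {"ax": 0, "ay": 0, "az": 0, "x": 50, "y": 0, "z": 0, "hand": -1},
    {"ax": 0, "ay": 0, "az": 0, "x": 54, "y": 0, "z": 0, "hand": -1},
    {"ax": 0, "ay": 0, "az": 0, "x": 57, "y": 0, "z": 0, "hand": -1}
  ]
}}

```text
time_s: 61.45
position: [0.4811, 0.1016, 0.0275]
eef_rot: [3.133, -0.113, -0.039]
ft_force: [-21.7, 3.8, 17.8]
opening: 0.0003
grasp_force: 10.7
```

Call:
{"name": "servo_tool", "arguments": {
  "steps": [
    {"ax": 0, "ay": 0, "az": 0, "x": 2, "y": 0, "z": 0, "hand": -1},
    {"ax": 0, "ay": 0, "az": 0, "x": 4, "y": 0, "z": 0, "hand": -1},
    {"ax": 0, "ay": 0, "az": 0, "x": 6, "y": 0, "z": 0, "hand": -1},
    {"ax": 0, "ay": 0, "az": 0, "x": 6, "y": 0, "z": 0, "hand": -1},
    {"ax": 0, "ay": 0, "az": 0, "x": 6, "y": 0, "z": 0, "hand": -1},
    {"ax": 0, "ay": 0, "az": 0, "x": 6, "y": 0, "z": 0, "hand": -1},
    {"ax": 0, "ay": 0, "az": 0, "x": 6, "y": 0, "z": 0, "hand": -1},
    {"ax": 0, "ay": 0, "az": 0, "x": 6, "y": 0, "z": 0, "hand": -1}
  ]
}}

```text
time_s: 62.25
position: [0.4812, 0.1015, 0.0275]
eef_rot: [3.131, -0.109, -0.053]
ft_force: [-25.8, 5.5, 23.5]
opening: 0.0004
grasp_force: 13.9
```

```bash
python3 - <<'E'
from h import *
knobs()
E
```

```text
tcp box [-0.1905  0.0014] z 0.02749382613109365 F [-26.6   5.5  22. ]
knob [-0.1209  0.0886] 49
knob [-0.1209 -0.0898] 42
```

The drawer no longer moves under 26 N, with the bar at about -0.177, so it is home. I'll retreat and check once more.

Call:
{"name": "servo_tool", "arguments": {
  "steps": [
    {"ax": 0, "ay": 0, "az": 0, "x": -12, "y": 0, "z": 0, "hand": -1},
    {"ax": 0, "ay": 0, "az": 0, "x": -35, "y": 0, "z": 0, "hand": -1},
    {"ax": 0, "ay": 0, "az": 0, "x": -40, "y": 0, "z": -40, "hand": -1},
    {"ax": 0, "ay": 0, "az": 0, "x": -40, "y": 0, "z": -85, "hand": -1},
    {"ax": 0, "ay": 0, "az": 0, "x": -40, "y": 0, "z": -130, "hand": -1},
    {"ax": 0, "ay": 0, "az": 0, "x": -40, "y": 0, "z": -170, "hand": -1},
    {"ax": 0, "ay": 0, "az": 0, "x": -40, "y": 0, "z": -190, "hand": -1},
    {"ax": 0, "ay": 0, "az": 0, "x": -40, "y": 0, "z": -190, "hand": -1}
  ]
}}

```text
time_s: 63.1
position: [0.4597, 0.1052, 0.2209]
eef_rot: [3.138, -0.12, -0.008]
ft_force: [0.4, 0.0, -0.0]
opening: 0.0005
grasp_force: 0.0
```

```bash
python3 - <<'E'
from h import *
knobs();c,im=shot("wrist","w14")
g=im[:,:,::-1];cv2.imwrite("pics/w14s.png",g[:420])
for x in(-.1765,-.1835):print(proj(c,[*toworld(x,0),.036]))
E
```

```text
tcp box [-0.2133  0.0028] z 0.21920665388615987 F [ 0.3 -1.6 -0. ]
knob [-0.1209 -0.09  ] 41
[317.55396224 172.06643157]
[317.51272601 179.80231456]
```

View pics/w14s.png

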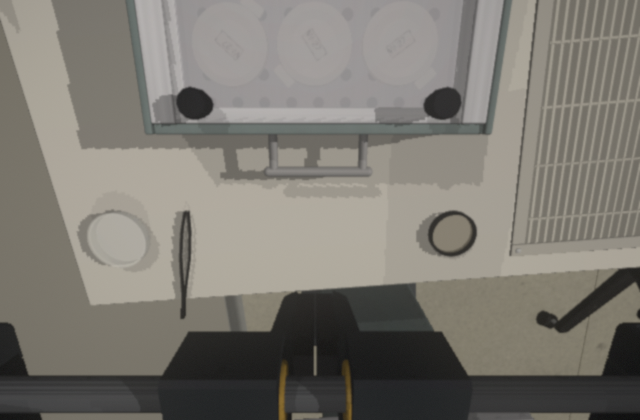

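The sash is shut with the three shippers under it. The drawer bar is at row 171, and row 172 is predicted for a closed drawer. The dish and the filter are untouched.

```bash
python3 -c "
from station import sign_off;print(sign_off())"
```

```text
the job is handed in; nothing more can be done
None
```

The job is done and handed in at about 63 s: three shippers lie flat in the dry box with the sash fully shut, and the cartridge is flat in the drawer, grip up, with the drawer fully home.

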